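# Turn over the warmer's plate and load the yoghurt jars

## Task

Get the jar warmer ready: lift the kettle off it and stand it on the cork trivet, then turn the warmer's reversible plate over so that its wells face up and seat it again fully home on its two pins, laying it down rather than letting it fall. Then stand every jar upright in a well of its own, and leave the soap bottle, the mug and the spatula where they are.

Things in the scene. Friction and masses are not known exactly. Their poses are not given: they have to be found in the camera images.
- warmer: white jar warmer, a fixed box 160 (x) by 250 (y) by 55 mm high with a flat metal seat on top. Origin: centre of its underside on the counter, z up. On the seat (z = 55 mm) stand two tapered pins 11 mm tall, both at x = 0: a 16 mm thick one at y = +84 mm and a 10 mm one at y = -88 mm. The plate lies on them at the start. The thick pin does not enter the plate's small hole.
- plate: loose dark metal plate, 130 (x) by 210 (y) by 20 mm thick, 0.45 kg; origin at the centre of the block. Own +z comes out of the plain face (up at the start, x and y as the warmer's), -z out of the face with four round wells, 50 mm wide, 14 mm deep. Square holes right through for the pins: 19 mm at (0, 84), 13 mm at (0, -88) mm. Fully seated, either way up, the origin is 65 mm above the counter.
- plate_bar (a point): middle of the plate's carrying bar, at (112, 0, 0) mm in its frame, 47 mm outside its +x edge: a round bar 10 mm thick, 120 mm long along y, on two arms at y = +-60 mm. Held lightly (6 to 10 N) it turns between the fingers, so the plate hangs or hinges freely from it. The plate seats again when turned about its y axis: the bar then lies at the warmer's -x side instead of +x. Axes as the plate's.
- well0 (a point): centre of the floor of a well, at (-31, -40, 4) mm in the plate's frame; the well opens towards the plate's own -z, 14 mm away. Axes as the plate's.
- well1 (a point): centre of the floor of a well, at (-31, 40, 4) mm in the plate's frame; the well opens towards the plate's own -z, 14 mm away. Axes as the plate's.
- well2 (a point): centre of the floor of a well, at (31, -40, 4) mm in the plate's frame; the well opens towards the plate's own -z, 14 mm away. Axes as the plate's.
- well3 (a point): centre of the floor of a well, at (31, 40, 4) mm in the plate's frame; the well opens towards the plate's own -z, 14 mm away. Axes as the plate's.
- kettle: small steel kettle, body 100 mm across and 70 mm high, 0.4 kg, with an arched black handle; stands on the plate's plain face at the start. Origin: centre of its underside, z up, spout (reaching 83 mm out) towards own +x.
- kettle_handle (a point): middle of the top of the kettle's handle, 150 mm above the kettle's underside: a level round bar 12 mm thick and 52 mm long along the kettle's x axis, free space below it down to 95 mm. Axes as the kettle's.
- trivet: fixed round cork trivet, 150 mm across and 8 mm thick, on one side of the warmer. Origin: centre of its underside on the counter.
- jar0: white jar with a steel lid, a bottom-heavy cylinder 44 mm across and 42 mm tall, 0.12 kg, standing on a blue mat 1.6 mm thick on the other side of the warmer. Origin: centre of its underside, z up. Two to four of the four jars are there; absent ones read None.
- jar1: white jar with a steel lid, a bottom-heavy cylinder 44 mm across and 42 mm tall, 0.12 kg, standing on a blue mat 1.6 mm thick on the other side of the warmer. Origin: centre of its underside, z up. Two to four of the four jars are there; absent ones read None.
- jar2: white jar with a steel lid, a bottom-heavy cylinder 44 mm across and 42 mm tall, 0.12 kg, standing on a blue mat 1.6 mm thick on the other side of the warmer. Origin: centre of its underside, z up. Two to four of the four jars are there; absent ones read None.
- jar3: white jar with a steel lid, a bottom-heavy cylinder 44 mm across and 42 mm tall, 0.12 kg, standing on a blue mat 1.6 mm thick on the other side of the warmer. Origin: centre of its underside, z up. Two to four of the four jars are there; absent ones read None.
- soap: bystander: white soap bottle, 60 mm across, 190 mm tall, at the far side of the counter. Origin: centre of its underside.
- mug: bystander: white mug, 76 mm across, 85 mm tall, at the far side of the counter. Origin: centre of its underside.
- spatula: bystander: kitchen spatula lying at the far side of the counter, about 280 mm long along its own x axis.

How it is judged:
By the outcome, as a careful person would: the job done as asked, in the order asked, and still so for the second after the job is handed in, with the robot touching nothing.
Of jar0, jar1, jar2, jar3 only 2 to 4 are there at a start; the rules pass over those that are not, and their reading is None.
At some moment in a run one of kettle, jar0, jar1, jar2, jar3 may be knocked a few centimetres aside while the robot is not near it.
It also fails if it takes over 210 s, if anything falls off the work surface, if the arm or the gripper's body presses on something with over 40 N, if the wrist force passes 120 N, or if a joint passes its speed limit or range.

## Robot

A 6-joint arm with a two-finger parallel gripper is mounted at the origin on the work surface. World frame = base frame: x ahead of the robot, y to its left, z up, the work surface at z = 0. Lengths are in m, angles in rad, forces in N, time in s.
With the tool pointing down it reaches from about 0.225 to 0.875 m from the base axis. Payload 3.4 kg.
Tool frame: the origin (TCP) lies on the centre line of the jaws, within the pads' length; the fingertips stand 22 mm ahead of it and the grasp point (between the pads) lies 3 mm ahead of it; z points along the fingers, y is the line along which they close (so a half turn about z gives the same grasp; the last joint's range is limited). The gripper opens to 85 mm and grips with 20 to 120 N. Pads are 22 mm wide; open, the fingers measure 114 mm over their backs; the gripper's body (76 mm by 85 mm) begins 54 mm behind the grasp point. The pads swing forward as they close: fully open they stand 13 mm farther back than shut.
Start: joints at [1.078, 0.276, 1.505, -0, 1.361, -0.121], TCP at [0.209, 0.536, 0.253] pointing down, gripper open.
Joint ranges: [-2.89, 2.89], [-0.75, 2.08], [0.22, 2.7], [-1.18, 4.32], [0.11, 2.71], [-2.7, 2.7]. Speed limits (rad/s): [2.57, 2.57, 3.14, 3.14, 3.14, 3.14].

## Interface

Orientations are given as a unit quaternion [w, x, y, z].
In Python, from rig import manip gives the robot as it stands.
- The arm moves only by the shell command python3 steer.py 'ROWS' [OPENING] [FORCE]. ROWS is rows parted by semicolons, their numbers by spaces, 1 to 5 of them, each of 4 numbers: dx, dy, dz in m, then a turn about the tool's z in rad; each row shifts and turns the commanded pose from where the row before left it, along the tool's axes as they then stand; what a row does not reach is not made up. A row lasts 1/12 s, in which the tool goes at most 0.0417 m and 0.125 rad, less where a joint would pass 70% of its speed; a pose out of reach is approached as far as the arm can. OPENING is the finger opening in m, set as the command begins (- or left out keeps the last). The fingers move at their own pace and stop on an object; FORCE is the grip in N (left out, the last holds). Time passes only in rows, so rows that do not move let the fingers close. It prints the time, the measured TCP pose, the force, the opening and the grip force at its end.
- manip.get_state(): the state, without advancing time (a new reading comes with each control period).
- manip.get_image(name): name is "scene" or "side" or "wrist"; returns a dict with "img" (420x560x3 uint8, red, green, blue), "camera_matrix" (3x3 intrinsics, pixels), "T" (4x4, takes a point from camera to world coordinates); the wrist camera has in their place "hand_eye" (4x4, takes a point from camera to tool coordinates, whose origin is the TCP and whose axes are the flange's). Camera axes: x right, y down, z forward; pixel columns grow to the right and rows downward; lengths in m; the calibration is good to about 2 mm. A picture is of the moment at which its call begins: read the wrist's pose just before it. There is no depth.
- manip.sign_off(): hands the job in; it is judged then, once.
The state is a dict: "clock": time; "qpos": joint angles; "qd": joint speeds; "effort": joint torques, N m; "position": TCP position; "ee_rot": TCP orientation; "contact_force": force on the tool from outside, world axes, zero at the start; "moment": the same for the moment, N m; "width": finger opening in m; "gripper_force": force on a finger pad.
Only numpy, scipy, OpenCV 4.12 (cv2) and the standard library are available. Lean on these libraries where they do the work, as an engineer would, in place of code of your own. Each camera call takes 0.05 s, during which the arm holds its last target. There are 200 camera calls.

## Working session

There is one attempt and no reset: what is moved stays moved. The work goes in short steps, Python scripts to look and compute and a shell command to move; the robot and the scene stay as the last step left them, time stands still between calls to the robot, and variables do not carry over. Pictures are saved under pics/ and viewed, at most 14 in all, crops included, and the job is handed in when it is done.

```bash
ls; mkdir -p pics; python3 - <<'E'
from rig import manip
import cv2
s=manip.get_state(); print(s)
for n in ("scene","side","wrist"):
    r=manip.get_image(n); cv2.imwrite(f"pics/{n}0.png",r["img"][:,:,::-1])
    print(n,r["camera_matrix"],r.get("T",r.get("hand_eye")))
E
```

```text
pics
rig.py
steer.py
{'clock': 0.0, 'qpos': array([ 1.07799359e+00,  2.76599159e-01,  1.50616346e+00,  8.86602976e-06,
        1.36067640e+00, -1.20946909e-01]), 'qd': array([ 0.0020251 ,  0.0013554 , -0.00111891,  0.00017963,  0.00167293,
       -0.00077612]), 'effort': array([ 7.38936578e-04, -4.16780806e+01, -2.45818645e+01, -1.46870275e-04,
        1.08785561e-02,  5.27793446e-06]), 'position': array([0.20866151, 0.53527275, 0.25242521]), 'ee_rot': array([-2.83007793e-04,  1.84859367e-01,  9.82764551e-01, -8.78743478e-04]), 'contact_force': array([ 0.68931944, -0.72953245, -0.07683616]), 'moment': array([0.05294851, 0.01968824, 0.03135058]), 'gripper_force': 0.0, 'width': 0.08568556728285948}
scene [[524.83146832   0.         287.73532396]
 [  0.         524.83146832 210.1729563 ]
 [  0.           0.           1.        ]] [[ 0.2534932   0.65924285 -0.70791247  1.44644319]
 [ 0.96716323 -0.18660266  0.17255358 -0.20851661]
 [-0.01834364 -0.72840807 -0.68489795  0.95656477]
 [ 0.          0.          0.          1.        ]]
side [[385.51652426   0.         279.37152283]
 [  0.         385.51652426 217.56882134]
 [  0.           0.           1.        ]] [[-0.83764166 -0.42486295  0.34328985  0.2804977 ]
 [-0.54592876  0.63066423 -0.55156542  0.56902068]
 [ 0.01783908 -0.64942598 -0.76021554  0.90928137]
 [ 0.          0.          0.          1.        ]]
wrist [[300.99052908   0.         281.91771909]
 [  0.         300.99052908 215.21749228]
 [  0.           0.           1.        ]] [[-0.00137591 -0.95151229 -0.30760766  0.07841144]
 [ 0.99999719 -0.00190248  0.00141197 -0.00153253]
 [-0.00192872 -0.30760485  0.95151224 -0.12003568]
 [ 0.          0.          0.          1.        ]]
```
View pics/scene0.png

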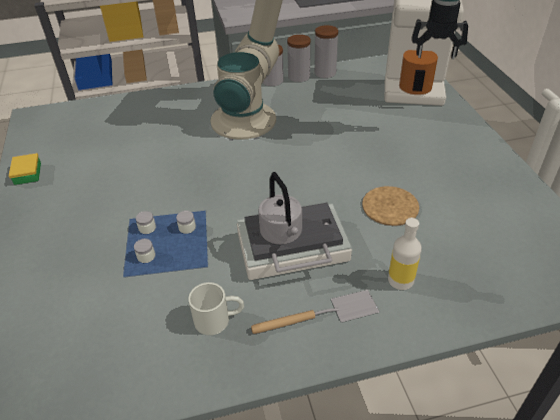

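View pics/side0.png

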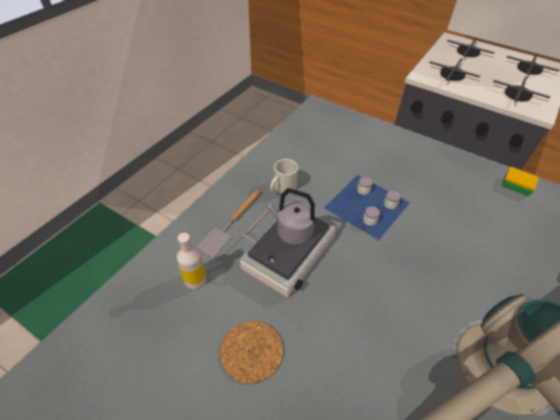

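The scene view shows the kettle at about (280,220) on the warmer, the trivet at (391,205), and three jars at (146,223), (186,222) and (145,251). The plate's bar is on the side nearer the camera. The side view agrees: kettle (296,220), trivet (252,351), jars (365,186), (392,200), (372,216). I'll zoom in to measure.

```bash
python3 - <<'E'
import cv2,numpy as np
a=cv2.imread("pics/scene0.png");b=cv2.imread("pics/side0.png")
def c(i,x,y,w,h,s,name=None):
    o=cv2.resize(i[y:y+h,x:x+w],None,fx=s,fy=s,interpolation=cv2.INTER_CUBIC)
    for k in range(x-x%20+20,x+w,20): cv2.line(o,((k-x)*s,0),((k-x)*s,6),(0,0,255),1);cv2.putText(o,str(k),((k-x)*s+2,16),0,.4,(0,255,255),1)
    for k in range(y-y%20+20,y+h,20): cv2.line(o,(0,(k-y)*s),(6,(k-y)*s),(0,0,255),1);cv2.putText(o,str(k),(8,(k-y)*s+4),0,.4,(0,255,255),1)
    return o
cv2.imwrite("pics/z1.png",c(a,230,165,130,115,6)[:, :780])
cv2.imwrite("pics/z2.png",c(b,235,175,110,120,5))
E
```

View pics/z1.png

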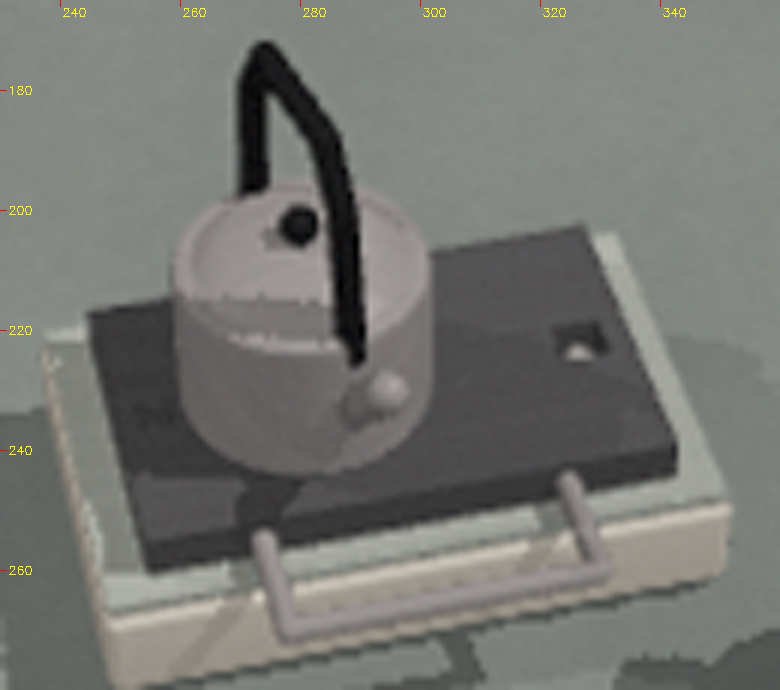

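View pics/z2.png

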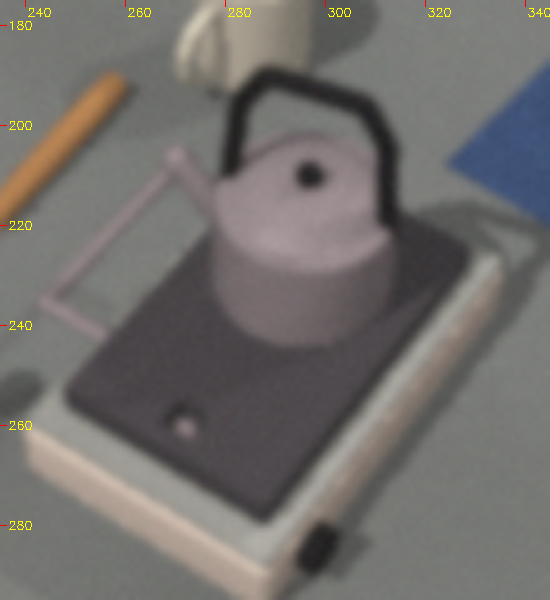

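Zoomed views:
- **Handle top:** scene ends (274,174) and (284.5,187); side ends (305.5,197) and (286,190).
- **Plate corners:** scene (245,217), (327,203), (343,240), (255,256); side (326,226), (287,279), (248,254).
- **Bar corners:** scene (278,270.5), (331,261); side (270,206), (243,235.5).

```bash
cat > h.py <<'E'
import numpy as np,cv2
from scipy.spatial.transform import Rotation as R
from rig import manip
HE=np.array([[-0.00137591,-0.95151229,-0.30760766,0.07841144],[0.99999719,-0.00190248,0.00141197,-0.00153253],[-0.00192872,-0.30760485,0.95151224,-0.12003568],[0,0,0,1]])
KW=np.array([[300.99,0,281.918],[0,300.99,215.217],[0,0,1]])
KS=np.array([[524.831,0,287.735],[0,524.831,210.173],[0,0,1]])
TS=np.array([[0.2534932,0.65924285,-0.70791247,1.44644319],[0.96716323,-0.18660266,0.17255358,-0.20851661],[-0.01834364,-0.72840807,-0.68489795,0.95656477],[0,0,0,1]])
KD=np.array([[385.5165,0,279.3715],[0,385.5165,217.5688],[0,0,1]])
TD=np.array([[-0.83764166,-0.42486295,0.34328985,0.2804977],[-0.54592876,0.63066423,-0.55156542,0.56902068],[0.01783908,-0.64942598,-0.76021554,0.90928137],[0,0,0,1]])
def tool(s):
    T=np.eye(4);q=s["ee_rot"];T[:3,:3]=R.from_quat(q,scalar_first=True).as_matrix();T[:3,3]=s["position"];return T
def ray(K,T,uv):
    d=T[:3,:3]@np.linalg.inv(K)@[*uv,1];return T[:3,3],d/np.linalg.norm(d)
def tri(*rays):
    A=sum(np.eye(3)-np.outer(d,d) for o,d in rays);b=sum((np.eye(3)-np.outer(d,d))@o for o,d in rays)
    p=np.linalg.solve(A,b);e=[np.linalg.norm((np.eye(3)-np.outer(d,d))@(p-o)) for o,d in rays];return p,max(e)
def onz(K,T,uv,z):
    o,d=ray(K,T,uv);return o+d*(z-o[2])/d[2]
def proj(K,T,p):
    c=np.linalg.inv(T)@[*p,1];c=K@c[:3];return c[:2]/c[2]
def delta(target,yaw=None):
    """tool-axes move to target TCP; yaw = wanted world angle of tool y (mod pi)"""
    s=manip.get_state();T=tool(s);d=T[:3,:3].T@(np.array(target)-T[:3,3]);out=[d.round(4)]
    if yaw is not None:
        y=T[:3,1];a=np.arctan2(y[1],y[0]);dd=(yaw-a+np.pi/2)%np.pi-np.pi/2;out.append(("turn_toolz",round(-dd,3)))
    print("t",round(s["clock"],2),"tcp",s["position"].round(4),"F",s["contact_force"].round(1),"w",round(s["width"],4),"move",*out,"q6",s["qpos"][5].round(2))
def snap(n,f):
    s=manip.get_state();r=manip.get_image(n);cv2.imwrite(f"pics/{f}.png",r["img"][:,:,::-1]);T=tool(s)@HE if n=="wrist" else r["T"];np.save(f"pics/{f}.npy",T);return r["img"],T
E
python3 - <<'E'
from h import *
for n,a,b in [("hnear",(284.5,187),(286,190)),("hfar",(274,174),(305.5,197)),("c--",(245,217),(326,226)),("c-+",(327,203),(287,279)),("c++",(343,240),(248,254)),("bar-",(278,270.5),(270,206)),("bar+",(331,261),(243,235.5)),("hole",(326,221),(272,258)),("triv",(391,205),(252,351)),("j0",(146,216),(365,182)),("j1",(186,215),(392,196)),("j2",(145,244),(372,212))]:
    p,e=tri(ray(KS,TS,a),ray(KD,TD,b));print(n,p.round(4),round(e,4))
delta([0.5,0,.3])
E
```

```text
hnear [ 0.6232 -0.012   0.2276] 0.0018
hfar [ 0.5719 -0.0221  0.2245] 0.0026
c-- [ 0.5312 -0.0893  0.0724] 0.0037
c-+ [0.5318 0.1176 0.0688] 0.0019
c++ [0.6604 0.1126 0.0682] 0.001
bar- [ 0.7083 -0.0578  0.07  ] 0.0041
bar+ [0.7107 0.0672 0.0635] 0.0008
hole [0.5973 0.0916 0.0758] 0.0004
triv [0.5161 0.3001 0.0039] 0.0017
j0 [ 0.5048 -0.3082  0.0962] 0.0182
j1 [ 0.4385 -0.2542  0.0721] 0.0374
j2 [ 0.4617 -0.3333 -0.0382] 0.02
t 0.15 tcp [0.2087 0.5354 0.2527] F [-0.   0.4  0.4] w 0.0851 move [-0.4659 -0.393  -0.0469] q6 -0.12
```

```bash
python3 steer.py '0 0 -.036 0;0 0 -.036 0;0 0 -.036 0'; python3 -c "
from h import *
delta([.5976,-.017,.36],1.766)"
```

```text
clock: 0.4
position: [0.2086, 0.5351, 0.3616]
ee_rot: [-0.0, 0.185, 0.983, -0.001]
contact_force: [0.7, 1.3, 1.0]
width: 0.0853
gripper_force: 0.0
t 0.4 tcp [0.2086 0.5351 0.3616] F [0.7 1.3 1. ] w 0.0853 move [-0.563  -0.3731  0.0024] ('turn_toolz', np.float64(-0.567)) q6 -0.12
```

```bash
R='-.0331 -.022 0 0'
for k in 1; do python3 steer.py '-.0331 -.022 0 0;-.0331 -.022 0 0;-.0331 -.022 0 0;-.0331 -.022 0 0;-.0331 -.022 0 0' >/dev/null; done
python3 steer.py '-.0331 -.022 0 0;-.0331 -.022 0 0;-.0331 -.022 0 0;-.0331 -.022 0 0;-.0331 -.022 0 0' >/dev/null
python3 steer.py '-.0331 -.022 0 0;-.0331 -.022 0 0;-.0331 -.022 0 0;-.0331 -.022 0 0;-.0331 -.022 0 0' >/dev/null
python3 steer.py '-.0331 -.022 0 0;-.0331 -.022 0 0;0 0 0 -.12;0 0 0 -.12;0 0 0 -.12' 
python3 steer.py '0 0 0 -.12;0 0 0 -.087;0 0 0 0;0 0 0 0' 
python3 -c "
from h import *
delta([.5976,-.017,.36],1.766)
snap('wrist','w1')"
```

```text
clock: 2.07
position: [0.5976, -0.0183, 0.3602]
ee_rot: [-0.001, 0.004, 1.0, 0.0]
contact_force: [0.1, 0.2, 0.1]
width: 0.0854
gripper_force: 0.0
clock: 2.4
position: [0.5972, -0.0171, 0.3609]
ee_rot: [-0.0, -0.096, 0.995, 0.0]
contact_force: [0.8, 0.4, -0.4]
width: 0.0854
gripper_force: 0.0
t 2.4 tcp [ 0.5972 -0.0171  0.3609] F [ 0.8  0.4 -0.4] w 0.0854 move [-0.0004  0.      0.0009] ('turn_toolz', np.float64(-0.002)) q6 -1.91
```

View pics/w1.png

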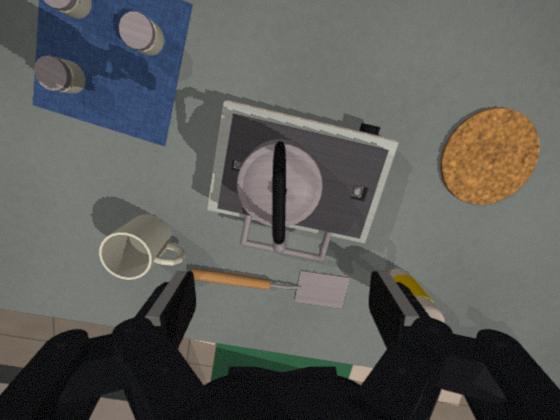

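Wrist view: the handle runs along column ~279.5 from row 145 to 240, aligned with the tool. The trivet is at ~(491,157), the jars are at top left, and the pin holes are at (238,165) and (359,193).

```bash
python3 - <<'E'
from h import *
T=np.load('pics/w1.npy')
for p in [(280,150),(279,240)]: print(onz(KW,T,p,.225).round(4))
print("proj mid, ends",[proj(KW,T,p).round(1) for p in ([.5976,-.017,.225],[.5719,-.0221,.225],[.6232,-.012,.2276])])
print("trivet",onz(KW,T,(491,157),.008).round(4), "scene",onz(KS,TS,(391,205),.008).round(4),"side",onz(KD,TD,(252,351),.008).round(4))
im=cv2.imread('pics/w1.png'); hsv=cv2.cvtColor(im,cv2.COLOR_BGR2HSV)
m=cv2.inRange(hsv,(5,90,60),(25,255,255));m[:,:430]=0;m[230:]=0
c=max(cv2.findContours(m,0,1)[0],key=cv2.contourArea);print("ellipse",cv2.fitEllipse(c),onz(KW,T,cv2.fitEllipse(c)[0],.006).round(4))
for n in("scene0","side0"):
    im=cv2.imread(f'pics/{n}.png');hsv=cv2.cvtColor(im,cv2.COLOR_BGR2HSV);m=cv2.inRange(hsv,(5,90,60),(25,255,255))
    if n=="scene0": m[:,:355]=0;m[:,430:]=0;m[:180]=0;m[228:]=0;K,TT=KS,TS
    else: m[:310]=0;m[:,:200]=0;m[:,300:]=0;K,TT=KD,TD
    c=max(cv2.findContours(m,0,1)[0],key=cv2.contourArea);e=cv2.fitEllipse(c);print(n,e,onz(K,TT,e[0],.006).round(4))
for uv,z in [((231,100),.075),((388,149),.075),((362,240),.075),((238,165),.075),((359,193),.075),((246,244),.065),((326,260),.065),((280,247),.065)]: print(uv,onz(KW,T,uv,z).round(4))
E
```

```text
[ 0.5457 -0.0299  0.225 ]
[ 0.6256 -0.0155  0.225 ]
proj mid, ends [array([283.2, 211.1]), array([283.1, 182.1]), array([283.2, 239.4])]
trivet [0.515  0.2979 0.008 ] scene [0.5213 0.2992 0.008 ] side [0.5142 0.2999 0.008 ]
ellipse ((489.6195983886719, 155.74476623535156), (86.83544158935547, 106.07552337646484), 48.509578704833984) [0.5136 0.2964 0.006 ]
scene0 ((389.97613525390625, 205.3241729736328), (37.20128631591797, 55.36897277832031), 95.20726776123047) [0.5198 0.2972 0.006 ]
side0 ((251.1232147216797, 351.6370849609375), (60.19065856933594, 63.27941131591797), 54.263023376464844) [0.5155 0.3017 0.006 ]
(231, 100) [ 0.5113 -0.1     0.075 ]
(388, 149) [0.5319 0.1126 0.075 ]
(362, 240) [0.6642 0.1139 0.075 ]
(238, 165) [ 0.5906 -0.0793  0.075 ]
(359, 193) [0.597  0.0908 0.075 ]
(246, 244) [ 0.7069 -0.0514  0.065 ]
(326, 260) [0.7099 0.0725 0.065 ]
(280, 247) [ 7.02e-01 -5.00e-04  6.50e-02]
```

```bash
python3 steer.py '0 -.0025 .04 0;0 0 .04 0;0 0 .04 0;0 0 .0145 0;0 0 0 0' | head -2
python3 steer.py '0 0 0 0;0 0 0 0;0 0 0 0;0 0 0 0;0 0 0 0' 0 60
python3 steer.py '0 0 0 0;0 0 0 0;0 0 0 0' 0 60
python3 -c "
from h import *
snap('wrist','w2');snap('scene','s2')"
```

```text
clock: 2.87
position: [0.5947, -0.0191, 0.2218]
clock: 3.28
position: [0.5985, -0.0197, 0.2283]
ee_rot: [0.001, -0.097, 0.995, -0.0]
contact_force: [0.6, -0.5, -0.3]
width: 0.0257
gripper_force: 0.0
clock: 3.53
position: [0.5983, -0.0198, 0.2278]
ee_rot: [0.001, -0.097, 0.995, -0.0]
contact_force: [-0.9, -1.3, 4.1]
width: 0.0102
gripper_force: 58.4
```

```bash
python3 steer.py '0 0 -.01 0;0 0 -.02 0;0 0 -.02 0;0 0 0 0;0 0 0 0'
python3 -c "
from h import *
delta([.516,.2985,.2278-.067+.05])"
```

```text
clock: 4.05
position: [0.598, -0.0195, 0.2768]
ee_rot: [0.0, -0.097, 0.995, 0.0]
contact_force: [0.1, -0.3, -5.2]
width: 0.0098
gripper_force: 58.7
t 4.05 tcp [ 0.598  -0.0195  0.2768] F [ 0.1 -0.3 -5.2] w 0.0098 move [0.0188 0.3278 0.066 ] q6 -1.92
```

```bash
python3 steer.py '0 .01 0 0;.0015 .02 0 0;.0015 .025 0 0;.0015 .025 0 0;.0015 .025 0 0'|head -2
python3 steer.py '.0015 .025 0 0;.0015 .025 0 0;.0015 .025 0 0;.0015 .025 0 0;.0015 .025 0 0'|head -2
python3 steer.py '.0015 .025 0 0;.0015 .025 0 0;.0015 .02 0 0;.0008 .018 0 0;0 .01 0 0'|head -2
python3 steer.py '0 0 .02 0;0 0 .025 0;0 0 .015 0;0 0 0 0;0 0 0 0'
python3 -c "
from h import *
delta([.516,.2985,.2278-.067])
snap('wrist','w3');snap('side','d3')"
```

```text
clock: 4.47
position: [0.5696, 0.0838, 0.2745]
clock: 4.88
position: [0.5378, 0.205, 0.2746]
clock: 5.3
position: [0.5132, 0.3009, 0.2746]
clock: 5.72
position: [0.5145, 0.298, 0.215]
ee_rot: [-0.002, -0.097, 0.995, -0.001]
contact_force: [0.6, 0.1, -5.0]
width: 0.0097
gripper_force: 58.7
t 5.72 tcp [0.5145 0.298  0.215 ] F [ 0.6  0.1 -5. ] w 0.0097 move [-0.0018  0.0002  0.0542] q6 -1.36
```

View pics/d3.png

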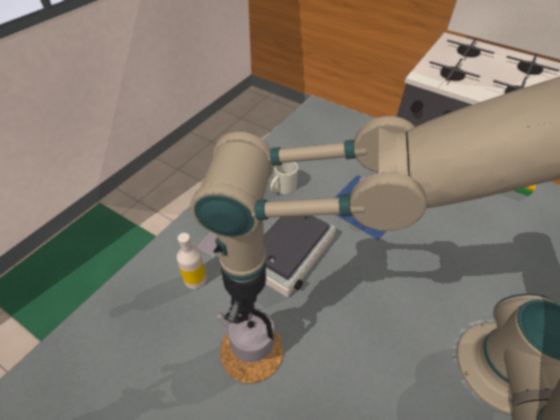

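The kettle hangs upright over the trivet at (251,350). Lowering it.

```bash
python3 steer.py '0 0 .02 0;0 0 .018 0;0 0 .01 0;0 0 0 0'|sed -n 2,4p
python3 steer.py '0 0 .002 0;0 0 .002 0;0 0 .0015 0;0 0 0 0'|sed -n 2,4p
```

```text
position: [0.5148, 0.298, 0.1674]
ee_rot: [-0.002, -0.097, 0.995, -0.0]
contact_force: [-0.0, -0.6, -5.5]
position: [0.5161, 0.2987, 0.1639]
ee_rot: [0.001, -0.097, 0.995, 0.0]
contact_force: [0.2, -0.4, -4.8]
```

```bash
python3 steer.py '0 0 .001 0;0 0 .001 0;0 0 0 0;0 0 0 0'|sed -n 2,4p
python3 steer.py '0 0 .001 0;0 0 0 0;0 0 0 0'|sed -n 2,4p
```

```text
position: [0.5157, 0.2985, 0.1613]
ee_rot: [0.0, -0.097, 0.995, 0.0]
contact_force: [-0.4, 0.5, -4.5]
position: [0.516, 0.2985, 0.1609]
ee_rot: [0.0, -0.097, 0.995, 0.0]
contact_force: [-0.0, -0.1, 0.1]
```

```bash
python3 steer.py '0 0 0 0;0 0 0 0;0 0 0 0;0 0 0 0;0 0 0 0' .08|sed -n 2,5p
python3 steer.py '0 0 -.02 0;0 0 -.04 0;0 0 -.04 0;0 0 -.04 0;0 0 -.04 0'|sed -n 2,5p
python3 -c "
from h import *
delta([.650,.006,.33],0)"
```

```text
position: [0.5159, 0.2987, 0.1606]
ee_rot: [0.0, -0.097, 0.995, 0.0]
contact_force: [0.1, 0.7, 0.4]
width: 0.07
position: [0.5154, 0.2984, 0.3423]
ee_rot: [0.0, -0.097, 0.995, 0.0]
contact_force: [0.8, 0.6, -0.0]
width: 0.0802
t 7.9 tcp [0.5154 0.2984 0.3423] F [ 0.8  0.6 -0. ] w 0.0802 move [-0.0753 -0.313   0.0123] ('turn_toolz', np.float64(-1.376)) q6 -1.36
```

```bash
python3 steer.py '-.0094 -.039 0 0;-.0094 -.039 0 0;-.0094 -.039 0 0;-.0094 -.039 0 0;-.0094 -.039 0 0'>/dev/null
python3 steer.py '-.0094 -.039 0 0;-.0094 -.039 0 0;-.0094 -.039 0 0;0 0 0 .118;0 0 0 .118'>/dev/null
python3 steer.py '0 0 0 .118;0 0 0 .118;0 0 0 .118;0 0 0 .118;0 0 0 .118'>/dev/null
python3 steer.py '0 0 0 .118;0 0 0 .118;0 0 0 .118;0 0 0 .118;0 0 0 .118'>/dev/null
python3 steer.py '0 0 0 .118;0 0 0 .118;0 0 0 .118;0 0 0 0;0 0 0 0'>/dev/null
python3 -c "
from h import *
delta([.650,.006,.33],0)
snap('wrist','w4')
snap('scene','s4')
snap('side','d4')"
```

```text
t 9.98 tcp [0.65   0.0071 0.3402] F [ 0.2  0.7 -0.2] w 0.08 move [-0.0011  0.      0.0102] ('turn_toolz', np.float64(-0.001)) q6 -0.1
```

View pics/w4.png

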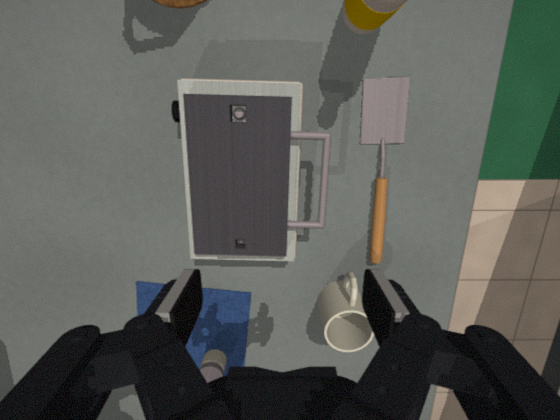

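The plate is clear now. Corners are (185,94), (292,96), (288,256) and (194,256), pin holes (238.5,114) and (240,243), and the bar runs from (327,136) to (323,224).

```bash
python3 - <<'E'
from h import *
T=np.load('pics/w4.npy');T1=np.load('pics/w1.npy')
for n,uv,z in [("c-+",(185,94),.075),("c++",(292,96),.075),("c+-",(288,256),.075),("c--",(194,256),.075),("hole+",(238.5,114),.07),("hole-",(240,243),.07),("bar+",(327,136),.065),("bar-",(323,224),.065)]: print(n,onz(KW,T,uv,z).round(4))
for n,a,b in [("c++",(292,96),(362,240)),("c-+",(185,94),(388,149)),("bar+",(327,136),(326,260)),("bar-",(323,224),(246,244)),("h+",(238.5,114),(359,193)),("h-",(240,243),(238,165))]: p,e=tri(ray(KW,T,a),ray(KW,T1,b));print(n,p.round(4),e.round(4))
# model fit using w4+scene: residuals
from scipy.optimize import least_squares
P={"c-+":(-65,105,10),"c++":(65,105,10),"c+-":(65,-105,10),"c--":(-65,-105,10),"b+":(112,60,0),"b-":(112,-60,0)}
O=[(KW,T,"c-+",(185,94)),(KW,T,"c++",(292,96)),(KW,T,"c+-",(288,256)),(KW,T,"c--",(194,256)),(KW,T,"b+",(327,136)),(KW,T,"b-",(323,224)),
(KS,TS,"c--",(245,217)),(KS,TS,"c-+",(327,203)),(KS,TS,"c++",(343,240)),(KS,TS,"c+-",(255,256)),(KS,TS,"b-",(278,270.5)),(KS,TS,"b+",(331,261)),
(KD,TD,"c--",(326,226)),(KD,TD,"c-+",(287,279)),(KD,TD,"c++",(248,254)),(KD,TD,"b-",(270,206)),(KD,TD,"b+",(243,235.5))]
def f(v,O=O):
    c,s=np.cos(v[3]),np.sin(v[3]);Rz=np.array([[c,-s,0],[s,c,0],[0,0,1]])
    return np.concatenate([proj(K,TT,v[:3]+Rz@np.array(P[k])/1e3)-uv for K,TT,k,uv in O])
for o in (O,O[:6],O[6:12],O[12:]):
    r=least_squares(f,[.6,0,.065,0],args=(o,),loss="soft_l1");print(r.x.round(4),np.abs(r.fun).max().round(1))
E
```

```text
c-+ [0.534  0.1129 0.075 ]
c++ [0.6614 0.1103 0.075 ]
c+- [ 0.6574 -0.0994  0.075 ]
c-- [ 0.5252 -0.0989  0.075 ]
hole+ [0.5959 0.0902 0.07  ]
hole- [ 0.59   -0.0815  0.07  ]
bar+ [0.7066 0.0635 0.065 ]
bar- [ 0.7062 -0.0553  0.065 ]
c++ [0.6608 0.1099 0.0852] 0.0004
c-+ [0.5324 0.1136 0.0709] 0.0006
bar+ [0.7022 0.066  0.0854] 0.002
bar- [ 0.7043 -0.0518  0.0726] 0.001
h+ [0.5968 0.0902 0.0767] 0.0001
h- [ 0.5907 -0.0794  0.0747] 0.0001
[ 0.5949  0.0073  0.0623 -0.0265] 3.5
[ 0.5944  0.0064  0.0647 -0.0213] 1.9
[ 0.5906  0.0116  0.0564 -0.0279] 0.8
[ 0.5934  0.0121  0.0635 -0.0397] 4.1
```

```bash
cat > rect.py <<'E'
from h import *
def rect(f,z,x0,y0,x1,y1,res=.0005):
    T=np.load(f'pics/{f}.npy');im=cv2.imread(f'pics/{f}.png')
    q=np.float32([proj(KW,T,(x,y,z)) for x,y in((x0,y0),(x1,y0),(x1,y1),(x0,y1))])
    W,H=int((x1-x0)/res),int((y1-y0)/res)
    M=cv2.getPerspectiveTransform(q,np.float32([[0,0],[W,0],[W,H],[0,H]]))
    return cv2.warpPerspective(im,M,(W,H),flags=cv2.INTER_CUBIC)
E
python3 - <<'E'
from rect import *
x0,y0=.50,-.13
o=rect('w4',.075,x0,y0,.70,.14);g=cv2.GaussianBlur(cv2.cvtColor(o,cv2.COLOR_BGR2GRAY),(5,5),0).astype(float)
# -x edge: per row, strongest bright->dark for x in .515..-.55
pts=[]
for y in np.arange(-.085,.10,.002):
    r=g[int((y-y0)/.0005)];d=np.diff(r);a,b=int((.515-x0)/.0005),int((.548-x0)/.0005);i=a+np.argmin(d[a:b]);pts.append((y,x0+(i+.5)*.0005))
pts=np.array(pts);
for _ in range(3):
    c=np.polyfit(pts[:,0],pts[:,1],1);e=pts[:,1]-np.polyval(c,pts[:,0]);pts=pts[abs(e)<.002]
print("-x edge: x at y=.007",np.polyval(c,.007),"slope",c[0],len(pts))
pts=[]
for x in np.arange(.545,.65,.002):
    r=g[:,int((x-x0)/.0005)];d=np.diff(r);a,b=int((.10-y0)/.0005),int((.125-y0)/.0005);i=a+np.argmax(d[a:b]);pts.append((x,y0+(i+.5)*.0005))
pts=np.array(pts)
for _ in range(3):
    c=np.polyfit(pts[:,0],pts[:,1],1);e=pts[:,1]-np.polyval(c,pts[:,0]);pts=pts[abs(e)<.002]
print("+y edge: y at x=.594",np.polyval(c,.594),"slope",c[0],len(pts))
cv2.imwrite('pics/r4.png',cv2.flip(o,0))
E
```

```text
-x edge: x at y=.007 0.5281421773607169 slope 0.02887393505370808 90
+y edge: y at x=.594 0.11185316884373489 slope -0.028100306402193274 53
```

```bash
python3 steer.py '0 .02 0 .027;0 .02 .04 0;0 .015 .04 0;0 0 .04 0;0 0 .04 0' .026 >/dev/null;python3 steer.py '0 0 .03 0;0 0 0 0;0 0 0 0' |sed -n 2,5p
python3 -c "
from h import *
delta([.705,.0037,.067],-.0285)
snap('wrist','w5')"
```

```text
position: [0.7024, 0.0061, 0.1525]
ee_rot: [-0.002, 0.718, 0.696, -0.001]
contact_force: [0.6, -0.4, 1.1]
width: 0.0261
t 10.8 tcp [0.7024 0.0061 0.1525] F [ 0.6 -0.4  1.1] w 0.0261 move [-0.0023  0.003   0.0855] ('turn_toolz', np.float64(-0.002)) q6 -0.06
```

View pics/w5.png

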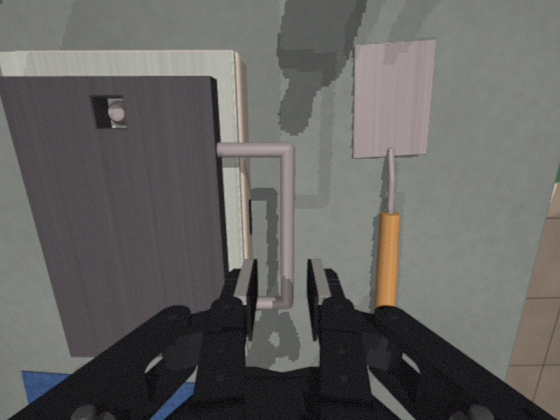

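The bar runs vertically at column ~288 between the fingers (about 250 and 318), with the arms at rows 150 and 301.

```bash
python3 - <<'E'
from h import *
T=np.load('pics/w5.npy')
a,b=onz(KW,T,(287.5,150),.065),onz(KW,T,(288,301),.065);print(a,b,(a+b)/2)
T4=np.load('pics/w4.npy');print(tri(ray(KW,T,(287.5,150)),ray(KW,T4,(327,136))),tri(ray(KW,T,(288,301)),ray(KW,T4,(323,224))))
E
```

```text
[0.70641968 0.0637204  0.065     ] [ 0.70376103 -0.05459611  0.065     ] [0.70509035 0.00456215 0.065     ]
(array([0.70645707, 0.06364153, 0.06558756]), np.float64(0.00014397294682543823)) (array([ 0.70481562, -0.05402068,  0.06691833]), np.float64(0.001208514622638304))
```

```bash
python3 steer.py '-.0016 .0027 .04 -.002;0 0 .035 0;0 0 .0095 0;0 0 0 0;0 0 0 0' |sed -n 2,5p
python3 steer.py '0 0 0 0;0 0 0 0;0 0 0 0;0 0 0 0;0 0 0 0' 0 30|sed -n 1,6p
python3 -c "
from h import *
delta([.705,.0037,.067],-.0285);print(manip.get_state()['moment'])"
```

```text
position: [0.7076, 0.0042, 0.0721]
ee_rot: [0.001, 0.717, 0.697, 0.001]
contact_force: [0.1, -0.1, 1.5]
width: 0.0258
clock: 11.68
position: [0.7074, 0.0042, 0.073]
ee_rot: [0.002, 0.717, 0.697, 0.002]
contact_force: [-2.3, -0.7, 7.1]
width: 0.0084
gripper_force: 29.5
t 11.68 tcp [0.7074 0.0042 0.073 ] F [-2.3 -0.7  7.1] w 0.0084 move [-0.0006 -0.0024  0.006 ] ('turn_toolz', np.float64(-0.0)) q6 -0.06
[0.05371519 0.29791997 0.02242668]
```

```bash
python3 steer.py '0 0 0 0;0 0 0 0;0 0 0 0' .026|sed -n 2,5p
python3 steer.py '0 -.0024 .002 0;0 0 .0025 0;0 0 0 0;0 0 0 0'|sed -n 2,5p
python3 steer.py '0 0 0 0;0 0 0 0;0 0 0 0;0 0 0 0;0 0 0 0' 0 30|sed -n 1,6p
```

```text
position: [0.7064, 0.0042, 0.0703]
ee_rot: [0.001, 0.717, 0.697, 0.001]
contact_force: [-0.2, 0.1, -0.9]
width: 0.0257
position: [0.7032, 0.0044, 0.0644]
ee_rot: [-0.0, 0.717, 0.697, -0.0]
contact_force: [0.1, -0.3, 0.2]
width: 0.0261
clock: 12.68
position: [0.7041, 0.0043, 0.0651]
ee_rot: [0.0, 0.717, 0.697, 0.0]
contact_force: [2.1, 0.2, -1.4]
width: 0.009
gripper_force: 29.2
```

```bash
python3 steer.py '0 .001 0 0;0 0 0 0;0 0 0 0' - 8|sed -n 2,6p
python3 steer.py '0 0 -.008 0;0 -.0011 -.0074 0;0 -.0014 -.0076 0;0 -.0014 -.0076 0;0 0 0 0' |sed -n 2,6p
python3 -c "
from h import *
snap('wrist','w6')"
```

```text
position: [0.7042, 0.0043, 0.065]
ee_rot: [-0.0, 0.717, 0.697, -0.0]
contact_force: [1.0, -0.2, -0.1]
width: 0.0086
gripper_force: 29.2
position: [0.7007, 0.0045, 0.098]
ee_rot: [0.001, 0.717, 0.697, 0.001]
contact_force: [0.5, -0.4, -2.1]
width: 0.0087
gripper_force: 28.7
```

View pics/w6.png

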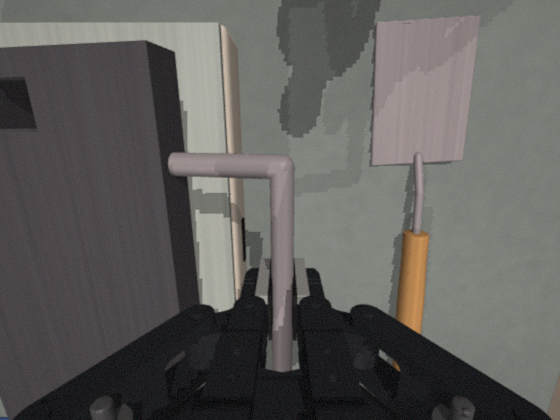

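The plate is hinged up about its far edge with the bar held between the pads. I'll apply the light grip explicitly.

```bash
python3 steer.py '0 0 0 0;0 0 0 0;0 0 0 0' 0 8|sed -n 2,6p
```

```text
position: [0.7009, 0.0044, 0.0955]
ee_rot: [0.0, 0.717, 0.697, 0.0]
contact_force: [1.3, -0.4, -1.5]
width: 0.0088
gripper_force: 28.8
```

```bash
python3 steer.py '0 0 0 0;0 0 0 0;0 0 0 0' .003 8|sed -n 5,6p; python3 steer.py '0 0 0 0;0 0 0 0;0 0 0 0' .006 20|sed -n 5,6p
```

```text
width: 0.009
gripper_force: 28.7
width: 0.0086
gripper_force: 28.7
```

```bash
python3 steer.py '0 .0014 .0076 0;0 .0014 .0076 0;0 .0011 .0074 0;0 0 .008 0;0 0 0 0' |sed -n 2,6p
python3 steer.py '0 0 0 0;0 0 0 0;0 0 0 0' .02|sed -n 2,6p
python3 steer.py '0 0 0 0;0 0 0 0;0 0 0 0;0 0 0 0;0 0 0 0' 0 8|sed -n 2,6p
```

```text
position: [0.7048, 0.0043, 0.0636]
ee_rot: [-0.0, 0.717, 0.697, 0.0]
contact_force: [0.5, 0.2, 3.8]
width: 0.0088
gripper_force: 29.7
position: [0.7039, 0.0044, 0.0649]
ee_rot: [-0.0, 0.717, 0.697, -0.0]
contact_force: [0.2, -0.6, -0.3]
width: 0.02
gripper_force: 0.0
position: [0.7043, 0.0044, 0.0651]
ee_rot: [-0.0, 0.717, 0.697, -0.0]
contact_force: [-0.9, 0.4, 0.3]
width: 0.0091
gripper_force: 19.6
```

```bash
python3 steer.py '0 0 -.008 0;0 -.0015 -.0074 0;0 -.0014 -.0076 0;0 -.0014 -.0076 0;0 0 0 0' |sed -n 2,6p
python3 steer.py '0 -.004 -.0147 0;0 -.0057 -.0146 0;0 -.007 -.0138 0;0 -.0076 -.0135 0;0 0 0 0' |sed -n 2,6p
python3 steer.py '0 -.0067 -.0095 0;0 -.0073 -.009 0;0 -.0081 -.0085 0;0 -.0081 -.008 0;0 0 0 0' |sed -n 2,6p
```

```text
position: [0.7006, 0.0044, 0.098]
ee_rot: [0.001, 0.717, 0.697, 0.001]
contact_force: [0.1, 0.1, -1.7]
width: 0.0091
gripper_force: 19.5
position: [0.6756, 0.0052, 0.1567]
ee_rot: [0.002, 0.717, 0.697, 0.001]
contact_force: [0.2, 0.3, -1.5]
width: 0.009
gripper_force: 19.5
position: [0.6445, 0.0061, 0.1896]
ee_rot: [0.001, 0.717, 0.697, 0.0]
contact_force: [1.0, -0.5, -0.8]
width: 0.009
gripper_force: 19.7
```

```bash
python3 steer.py '0 -.009 -.0075 0;0 -.0092 -.0068 0;0 -.01 -.006 0;0 -.0101 -.0058 0;0 0 0 0' |sed -n 2,6p
python3 steer.py '0 -.0106 -.005 0;0 -.0107 -.004 0;0 -.011 -.0035 0;0 -.0115 -.0028 0;0 0 0 0' |sed -n 2,6p
python3 -c "
from h import *
snap('side','d7')"
```

```text
position: [0.6062, 0.0071, 0.2157]
ee_rot: [0.001, 0.717, 0.697, 0.001]
contact_force: [3.1, -0.9, 2.8]
width: 0.0089
gripper_force: 20.0
position: [0.5627, 0.0084, 0.2309]
ee_rot: [0.001, 0.717, 0.697, 0.001]
contact_force: [2.2, 0.1, 8.0]
width: 0.0087
gripper_force: 20.8
```

View pics/d7.png

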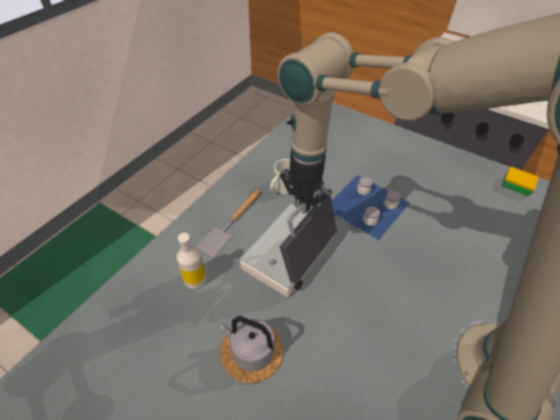

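The plate is nearly upright at the warmer's near side, and the kettle stands on the trivet. Lifting it free.

```bash
python3 steer.py '0 0 -.01 0;0 0 -.02 0;0 0 -.025 0;0 0 -.025 0;0 0 -.01 0' |sed -n 2,6p
python3 steer.py '0 0 0 0;0 0 0 0;0 0 0 0;0 0 0 0' |sed -n 2,6p
python3 -c "
from h import *
snap('side','d8');snap('scene','s8');snap('wrist','w8')
a=cv2.imread('pics/d8.png')[130:330,180:420];b=cv2.imread('pics/s8.png')[90:290,200:400]
cv2.imwrite('pics/m8.png',np.hstack([cv2.resize(a,None,fx=1.8,fy=1.8),cv2.resize(b,None,fx=1.8,fy=1.8)]))"
```

```text
position: [0.5633, 0.0084, 0.3207]
ee_rot: [0.0, 0.717, 0.697, 0.0]
contact_force: [0.2, -0.5, -2.8]
width: 0.0091
gripper_force: 19.9
position: [0.5625, 0.0085, 0.3163]
ee_rot: [-0.002, 0.717, 0.697, -0.002]
contact_force: [0.5, 0.3, -4.0]
width: 0.0091
gripper_force: 19.9
```

View pics/m8.png

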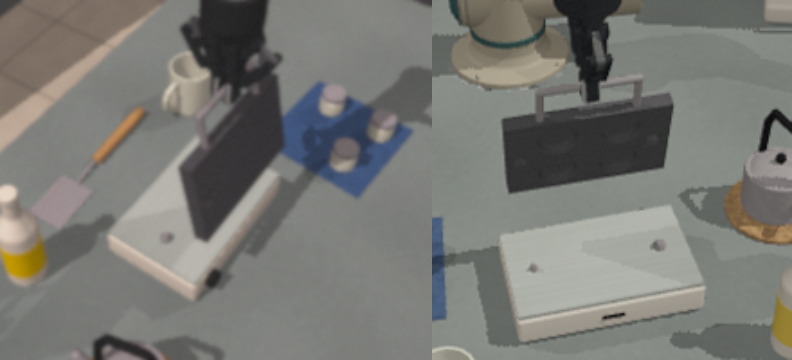

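The plate hangs free with its wells towards the scene camera (+x), and both pins are visible. Next, check its tilt.

```bash
python3 - <<'E'
from h import *
print(tri(ray(KS,TS,(330.6,183.3)),ray(KD,TD,(292.8,261))), tri(ray(KS,TS,(333,144)),ray(KD,TD,(281.5,219))))
a=cv2.imread('pics/d8.png');b=cv2.imread('pics/s8.png')
for x,tag in((.5627,0),):
  for t in(-20,-10,0,10,20):
    # bar at (x,.0085,.3163); down dir tilted: +t => bottom towards +x
    t=np.radians(t);d=np.array([np.sin(t),0,-np.cos(t)]);n=np.array([np.cos(t),0,np.sin(t)])
    p=np.array([x,.0085+.1,.3163])
    for k in(10,-10): print(round(np.degrees(t)),k,"scene bottom+y",proj(KS,TS,p+.177*d+k/1e3*n).round(1),"top",proj(KS,TS,p+.047*d+k/1e3*n).round(1),"side bot",proj(KD,TD,p+.177*d+k/1e3*n).round(1),"top",proj(KD,TD,p+.047*d+k/1e3*n).round(1))
E
```

```text
(array([0.53068519, 0.11486953, 0.13871977]), np.float64(0.008416445759139253)) (array([0.56198629, 0.1110199 , 0.27420832]), np.float64(0.0019028535874436629))
-20 10 scene bottom+y [322.6 174.9] top [330.2 144.3] side bot [298.1 262.6] top [283.6 221.5]
-20 -10 scene bottom+y [320.4 168. ] top [327.7 137. ] side bot [305.1 264.7] top [291.1 223.2]
-10 10 scene bottom+y [326.3 184.7] top [331.4 146.6] side bot [287.2 258.3] top [280.4 220. ]
-10 -10 scene bottom+y [323.9 178.5] top [328.6 140.3] side bot [294.2 261.2] top [288.1 222.8]
0 10 scene bottom+y [330.3 193.2] top [332.6 148.4] side bot [276.5 252.6] top [277.2 218. ]
0 -10 scene bottom+y [327.7 187.8] top [329.7 143.2] side bot [283.4 256.4] top [284.9 222. ]
10 10 scene bottom+y [334.6 200.2] top [333.8 149.7] side bot [266.1 245.9] top [274.1 215.8]
10 -10 scene bottom+y [331.8 195.9] top [330.9 145.8] side bot [272.8 250.4] top [281.7 220.6]
20 10 scene bottom+y [338.9 205.5] top [334.9 150.2] side bot [256.2 238.2] top [271.3 213.2]
20 -10 scene bottom+y [336.1 202.3] top [332.1 147.8] side bot [262.5 243.3] top [278.5 218.9]
```

```bash
python3 - <<'E'
from h import *
T=np.load('pics/w4.npy')
for uv,z in [((352,278),.04),((325,285),0),((349,318),.085),((364,78),0),((361,143),0),((378,180),.015),((373,262),.015)]: print(uv,onz(KW,T,uv,z).round(3))
for n in range(1): 
  print(manip.get_state()['moment'],manip.get_state()['contact_force'])
E
```

```text
(352, 278) [ 0.759 -0.155  0.04 ]
(325, 285) [ 0.724 -0.191  0.   ]
(349, 318) [ 0.747 -0.195  0.085]
(364, 78) [0.765 0.138 0.   ]
(361, 143) [0.767 0.05  0.   ]
(378, 180) [ 0.793 -0.003  0.015]
(373, 262) [ 0.798 -0.139  0.015]
[ 0.01429728 -0.04499348 -0.01736723] [-0.21468309  0.86754756 -3.53923962]
```

```bash
python3 steer.py '0 .02 0 0;0 .04 0 0;0 .04 0 0;0 .04 0 0;0 .018 0 0' |sed -n 2,6p
python3 steer.py '0 0 0 0;0 0 0 0;0 0 0 0;0 0 0 0;0 0 0 0' >/dev/null
python3 -c "
from h import *
a=[]
for i in range(6):
    manip.get_image('scene');s=manip.get_state();a.append(np.r_[s['moment'],s['contact_force'],s['position']])
print(np.mean(a,0).round(3),np.std(a,0).round(3))
snap('scene','s9')"
```

```text
position: [0.7261, 0.0035, 0.3163]
ee_rot: [0.001, 0.717, 0.697, 0.001]
contact_force: [0.9, 0.2, -4.9]
width: 0.0092
gripper_force: 19.6
[ 0.016  0.008  0.01  -0.272  0.066 -3.793  0.721  0.004  0.319] [0.022 0.021 0.022 0.417 0.172 0.445 0.    0.    0.   ]
```

```bash
python3 steer.py '0 0 .03 0;0 0 .03 0;0 0 .03 0;0 0 .012 0;0 0 0 0' |sed -n 2,4p
python3 steer.py '0 -.015 0 0;0 -.015 0 0;0 -.015 0 0;0 -.01 0 0;0 0 0 0' |sed -n 2,4p
python3 steer.py '0 -.01 0 0;0 -.01 0 0;0 -.01 0 0;0 0 0 0;0 0 0 0' |sed -n 2,4p
python3 -c "
from h import *
a=[]
for i in range(4):
    manip.get_image('scene');s=manip.get_state();a.append(np.r_[s['moment'],s['contact_force'],s['position']])
print(np.mean(a,0).round(3))"
```

```text
position: [0.7191, 0.004, 0.2117]
ee_rot: [-0.004, 0.717, 0.697, -0.003]
contact_force: [-1.2, -0.4, -4.8]
position: [0.6659, 0.0055, 0.219]
ee_rot: [0.001, 0.717, 0.697, 0.001]
contact_force: [-0.0, 0.3, -3.0]
position: [0.6363, 0.0063, 0.2172]
ee_rot: [0.0, 0.717, 0.697, 0.0]
contact_force: [-0.3, 0.2, -2.9]
[-0.043 -0.165  0.031  0.387  0.058 -3.15   0.637  0.006  0.217]
```

```bash
python3 steer.py '0 0 -.006 0;0 0 -.006 0;0 -.004 -.002 0;0 0 0 0' |sed -n 2,4p
python3 steer.py '0 -.007 0 0;0 -.007 .002 0;0 0 0 0;0 0 0 0' |sed -n 2,4p
python3 -c "
from h import *
a=[]
for i in range(4):
    manip.get_image('scene');s=manip.get_state();a.append(np.r_[s['moment'],s['contact_force'],s['position']])
print(np.mean(a,0).round(3))
snap('side','d10');snap('scene','s10')
a=cv2.imread('pics/d10.png')[130:330,180:420];b=cv2.imread('pics/s10.png')[110:310,210:410]
cv2.imwrite('pics/m10.png',np.hstack([cv2.resize(a,None,fx=1.8,fy=1.8),cv2.resize(b,None,fx=1.8,fy=1.8)]))"
```

```text
position: [0.6325, 0.0064, 0.2317]
ee_rot: [0.0, 0.717, 0.697, 0.0]
contact_force: [0.1, -0.3, -4.0]
position: [0.6179, 0.0068, 0.2287]
ee_rot: [-0.0, 0.717, 0.697, -0.0]
contact_force: [1.2, -1.2, -2.5]
[-2.300e-02 -2.030e-01  1.000e-03  4.750e-01  5.400e-02 -2.487e+00
  6.190e-01  7.000e-03  2.290e-01]
```

View pics/m10.png

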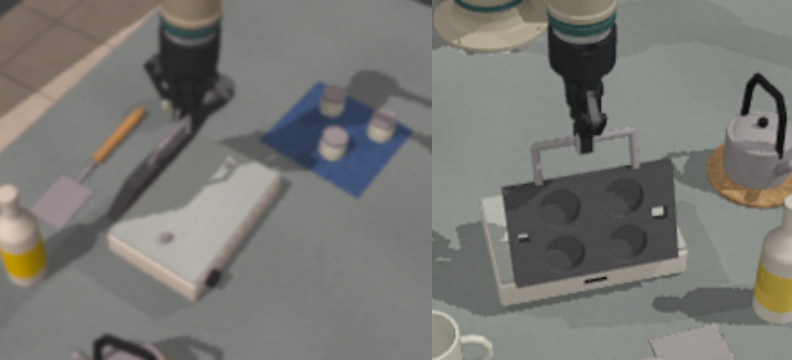

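The plate leans with its wells towards +x/up and its lower edge near the warmer's +x rim. One jar has shifted in the side view. Checking the edge position.

```bash
python3 - <<'E'
from h import *
print(onz(KS,TS,(257,268),.06),onz(KS,TS,(346,256),.06))
cx,cy,yaw=.5932,.0069,-.0285
c,s=np.cos(yaw),np.sin(yaw)
W=lambda x,y,z:np.array([cx+c*x-s*y,cy+s*x+c*y,z])
# predicted wells-face bottom corner pixels, bar at current pos, tilt t
bx=.619-cx;bz=.229
for t in(5,10,15,20,25):
    r=np.radians(t);x=bx+.177*np.sin(r)+.01*np.cos(r);z=bz-.177*np.cos(r)+.01*np.sin(r)
    print(t,round(x,3),round(z,3),[proj(KS,TS,W(x,y,z)).round(1) for y in(-.105,.105)])
E
```

```text
[ 0.68359856 -0.09662858  0.06      ] [0.70317717 0.10640765 0.06      ]
5 0.051 0.054 [array([252. , 256.6]), array([339.6, 240.4])]
10 0.066 0.056 [array([253.1, 260.6]), array([341.6, 244.2])]
15 0.081 0.061 [array([254.2, 264.2]), array([343.6, 247.5])]
20 0.096 0.066 [array([255.2, 267.4]), array([345.6, 250.4])]
25 0.11 0.073 [array([256.2, 270.1]), array([347.7, 252.8])]
```

```bash
python3 steer.py '0 -.0135 .0037 0;0 -.013 .0045 0;0 -.0138 .0065 0;0 -.0138 .0075 0;0 0 0 0' |sed -n 2,4p
python3 steer.py '0 -.0127 .0087 0;0 -.0121 .0097 0;0 -.011 .011 0;0 -.0102 .0116 0;0 0 0 0' |sed -n 2,4p
python3 -c "
from h import *
a=[]
for i in range(4):
    manip.get_image('scene');s=manip.get_state();a.append(np.r_[s['moment'],s['contact_force'],s['position']])
print(np.mean(a,0).round(4));delta([.5932-.0743,.0044+.0051,.1647],-.0285)
snap('scene','s11');snap('wrist','w11')"
```

```text
position: [0.5612, 0.0087, 0.2054]
ee_rot: [-0.002, 0.717, 0.697, -0.002]
contact_force: [-2.0, 0.0, 0.9]
position: [0.5163, 0.0099, 0.1642]
ee_rot: [-0.002, 0.717, 0.697, -0.001]
contact_force: [-2.1, 0.1, 1.1]
[ 2.1400e-02  3.3770e-01 -7.0000e-04 -1.9618e+00 -2.9000e-03  1.3527e+00
  5.1860e-01  9.7000e-03  1.6600e-01]
t 22.9 tcp [0.5194 0.0096 0.1664] F [-1.9 -0.6  2.1] w 0.0089 move [-0.0001 -0.0005  0.0017] ('turn_toolz', np.float64(-0.0)) q6 -0.09
```

```bash
python3 steer.py '0 -.0089 .0128 0;0 -.008 .0130 0;0 -.0048 .0098 0;0 -.0042 .0099 0;0 0 0 0' |sed -n 2,4p
python3 steer.py '0 -.003 .0088 0;0 -.0028 .0088 0;0 0 0 0;0 0 0 0' |sed -n 2,4p
python3 -c "
from h import *
delta([.5932-.106,.0044+.0061,.1016],-.0285)
snap('scene','s12');snap('wrist','w12');snap('side','d12')
b=cv2.imread('pics/s12.png')[165:285,220:370];a=cv2.imread('pics/w12.png')
cv2.imwrite('pics/m12.png',np.hstack([cv2.resize(a,(400,300)),cv2.resize(b,(400,300),interpolation=2)]))"
```

```text
position: [0.4928, 0.0104, 0.119]
ee_rot: [-0.0, 0.717, 0.697, -0.0]
contact_force: [-0.9, 1.2, -0.2]
position: [0.4867, 0.0107, 0.1019]
ee_rot: [-0.0, 0.717, 0.697, -0.0]
contact_force: [-0.1, 0.2, -0.5]
t 23.75 tcp [0.4867 0.0107 0.1019] F [-0.1  0.2 -0.5] w 0.0089 move [-0.0001  0.0005  0.0003] ('turn_toolz', np.float64(-0.001)) q6 -0.09
```

View pics/m12.png

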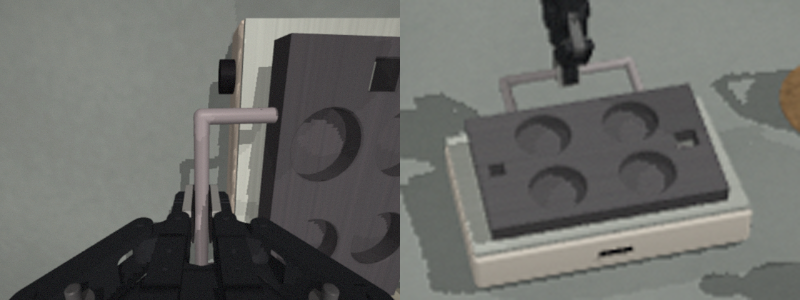

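The plate lies wells up at a small angle over the warmer, and its holes look aligned. Lowering slowly.

```bash
python3 steer.py '0 -.0015 .006 0;0 -.0014 .006 0;0 -.001 .006 0;0 -.001 .006 0;0 0 0 0' |sed -n 2,4p
python3 steer.py '0 -.0005 .004 0;0 -.0003 .004 0;0 0 0 0;0 0 0 0' |sed -n 2,4p
python3 -c "
from h import *
delta([.5932-.112,.0044+.0064,.065],-.0285)"
```

```text
position: [0.482, 0.0107, 0.0773]
ee_rot: [-0.0, 0.717, 0.697, -0.0]
contact_force: [0.8, -0.4, -1.5]
position: [0.4811, 0.0108, 0.0707]
ee_rot: [-0.0, 0.717, 0.697, -0.0]
contact_force: [-0.1, 0.2, 6.3]
t 24.65 tcp [0.4811 0.0108 0.0707] F [-0.1  0.2  6.3] w 0.0088 move [0.     0.0001 0.0057] ('turn_toolz', np.float64(-0.0)) q6 -0.09
```

```bash
python3 steer.py '0 0 .002 0;0 0 0 0;0 0 0 0' |sed -n 2,4p
python3 - <<'E'
from h import *
snap('scene','s13')
cx,cy,yaw=.5932,.0069,-.0285
c,s=np.cos(yaw),np.sin(yaw)
W=lambda x,y,z:np.array([cx+c*x-s*y,cy+s*x+c*y,z])
for f in('s12','s13'):
    g=cv2.GaussianBlur(cv2.imread(f'pics/{f}.png',0),(3,3),0).astype(float)
    out=[]
    for y in(-.09,-.03,.03,.09):
        # scan vertical line in world z at x=65 front face: find strongest dark->bright below
        zs=np.arange(.035,.085,.0005);px=np.float32([proj(KS,TS,W(.065,y,z)) for z in zs]);v=cv2.remap(g.astype(np.float32),px[:,0].reshape(-1,1),px[:,1].reshape(-1,1),1).ravel()
        d=np.diff(v);out.append((round(zs[np.argmin(d)],4),d.min().round(1)))
    print(f,out)
    print([int(k) for k in v[::6]])
E
```

```text
position: [0.4811, 0.0108, 0.0689]
ee_rot: [-0.0, 0.717, 0.697, -0.0]
contact_force: [-0.5, -0.6, 7.1]
s12 [(np.float64(0.0495), np.float32(-7.2)), (np.float64(0.053), np.float32(-7.0)), (np.float64(0.0515), np.float32(-7.1)), (np.float64(0.053), np.float32(-7.2))]
[160, 149, 151, 160, 162, 146, 108, 68, 55, 53, 58, 68, 79, 85, 87, 87, 87]
s13 [(np.float64(0.075), np.float32(-4.3)), (np.float64(0.0355), np.float32(-3.6)), (np.float64(0.0355), np.float32(-3.4)), (np.float64(0.0745), np.float32(-5.5))]
[160, 148, 150, 158, 163, 165, 165, 164, 159, 152, 147, 147, 145, 130, 100, 72, 65]
```

```bash
python3 - <<'E'
from h import *
snap('wrist','w13');snap('side','d13')
s=cv2.imread('pics/s13.png');d=cv2.imread('pics/d13.png');w=cv2.imread('pics/w13.png')
def c(i,x,y,w_,h_): return cv2.resize(i[y:y+h_,x:x+w_],(400,300),interpolation=cv2.INTER_CUBIC)
m=np.vstack([np.hstack([cv2.resize(w,(400,300)),c(s,232,190,128,96)]),np.hstack([c(d,235,205,120,90),np.hstack([cv2.resize(s[205:245,305:345],(200,300),interpolation=2),cv2.resize(s[215:255,238:278],(200,300),interpolation=2)])])])
cv2.imwrite('pics/m13.png',m)
E
```

```text
(no output)
```

View pics/m13.png

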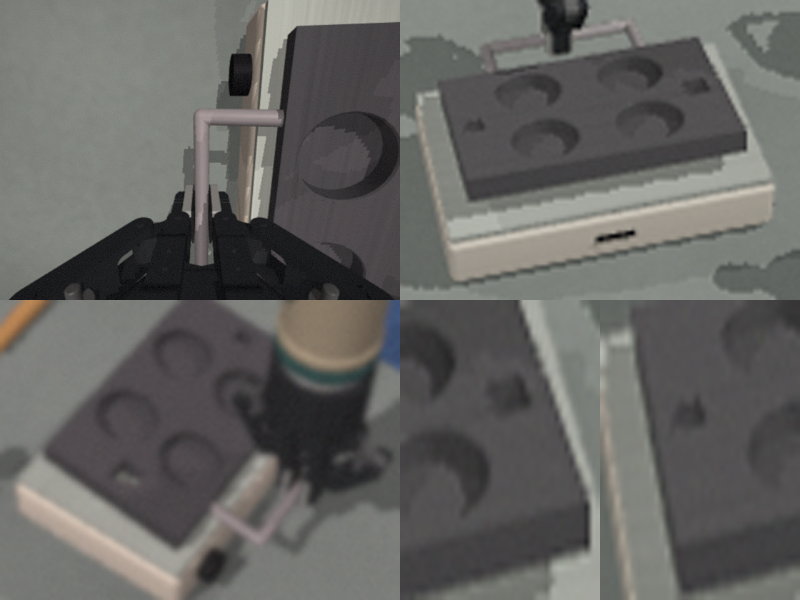

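The plate's +x side rests about 15 mm up, on the pins, so a hole has not entered. I'll measure in the wrist images whether the bar slipped in the grip.

```bash
python3 - <<'E'
from h import *
def line(f,horizontal,rng,lo,hi):
    g=cv2.GaussianBlur(cv2.imread(f'pics/{f}.png',0),(3,3),0).astype(float);L=[]
    for k in rng:
        r=(g[lo:hi,k] if horizontal else g[k,lo:hi]);d=np.diff(r);i,j=np.argmax(d),np.argmin(d);L.append((k,lo+.5+i,lo+.5+j))
    L=np.array(L);o=[]
    for c in(1,2):
        m=np.abs(L[:,c]-np.median(L[:,c]))<6;p=np.polyfit(L[m,0],L[m,c],1);o.append((round(np.polyval(p,np.mean(rng)),1),round(p[0],4),m.sum()))
    return o
for f in('w6','w12','w13'):
    print(f,"bar edges",line(f,False,range(180,250,2),255,310),"arm +x..",line(f,True,range(200,265,2) if f=='w6' else range(300,365,2),130,190))
    print("   ", [round(x,4) for x in (tool({'ee_rot':manip.get_state()['ee_rot'],'position':manip.get_state()['position']})[:3,3])])
E
```

```text
w6 bar edges [(np.float64(293.7), np.float64(-0.021), np.int64(19)), (np.float64(269.3), np.float64(0.0183), np.int64(35))] arm +x.. [(np.float64(177.7), np.float64(0.0384), np.int64(33)), (np.float64(174.3), np.float64(0.0119), np.int64(18))]
    [np.float64(0.4811), np.float64(0.0108), np.float64(0.0689)]
w12 bar edges [(np.float64(273.3), np.float64(0.0007), np.int64(16)), (np.float64(270.5), np.float64(-0.0), np.int64(20))] arm +x.. [(np.float64(173.4), np.float64(-0.0371), np.int64(23)), (np.float64(170.3), np.float64(-0.0269), np.int64(24))]
    [np.float64(0.4811), np.float64(0.0108), np.float64(0.0689)]
w13 bar edges [(np.float64(273.4), np.float64(-0.0029), np.int64(34)), (np.float64(257.1), np.float64(-0.0394), np.int64(20))] arm +x.. [(np.float64(152.7), np.float64(0.0144), np.int64(10)), (np.float64(172.9), np.float64(0.028), np.int64(32))]
    [np.float64(0.4811), np.float64(0.0108), np.float64(0.0689)]
```

```bash
python3 - <<'E'
from h import *
for f,a in(('w6',(245,265)),('w12',(303,323)),('w13',(303,323))):
    im=cv2.imread(f'pics/{f}.png').astype(int)
    rg=(im[:,:,2]-im[:,:,1])   # pinkness
    print(f,'arm rows',rg[135:195,a[0]:a[1]].mean(1).round().astype(int).tolist())
    print(f,'bar cols r200-230',rg[200:230,255:310].mean(0).round().astype(int).tolist())
    print(f,'bar cols r240-260',rg[240:260,255:310].mean(0).round().astype(int).tolist())
E
```

```text
w6 arm rows [-3, -4, -4, -3, -4, -4, -4, -3, -2, -3, -3, -4, -3, -4, -4, -4, -4, -4, -1, 7, 10, 11, 12, 10, 11, 11, 10, 11, 11, 12, 11, 11, 11, 11, 11, 10, 11, 9, 9, 8, 7, 7, 6, 1, -3, -3, -3, -4, -3, -4, -4, -4, -3, -3, -3, -3, -3, -4, -3, -4]
w6 bar cols r200-230 [-4, -3, -4, -4, -3, -4, -3, -3, -3, -4, -4, -3, -4, -3, -3, 1, 7, 9, 9, 10, 10, 10, 10, 11, 11, 11, 11, 10, 10, 12, 11, 11, 11, 10, 10, 10, 9, 8, 5, -1, -3, -3, -4, -4, -3, -4, -4, -4, -4, -4, -3, -4, -3, -4, -4]
w6 bar cols r240-260 [-2, -2, -2, -2, -2, -2, -2, -3, -3, -4, -3, -3, -3, -2, -3, 0, 4, 8, 8, 9, 10, 10, 10, 11, 10, 10, 11, 10, 10, 10, 11, 10, 10, 10, 9, 10, 9, 9, 2, -2, -3, -4, -4, -3, -4, -3, -3, -3, -4, -4, -4, -4, -4, -5, -4]
w12 arm rows [-2, -2, -2, -2, -2, -2, -2, -2, -2, -2, -2, -2, -1, -2, -2, -1, 5, 11, 11, 11, 12, 12, 13, 13, 14, 14, 13, 12, 12, 11, 12, 11, 10, 10, 9, 8, 8, 7, 5, 0, -2, -2, -2, -1, -1, -1, -1, -1, -1, -1, -1, -1, -1, -1, -1, -1, -1, -1, -1, 0]
w12 bar cols r200-230 [-3, -3, -3, -3, -3, -3, -3, -3, -3, -3, -3, -3, -3, -3, -3, -4, 0, 6, 8, 9, 9, 10, 10, 11, 12, 12, 12, 12, 11, 12, 12,
[... 343 characters left out ...]
-3, -4, -3, -2, -3, -3, -3, -2, -2, -2, -2, -2, -4, -2, -2, -2, 0, 5, 10, 11, 11, 12, 11, 12, 13, 13, 13, 12, 12, 11, 11, 11, 11, 10, 9, 9, 8, 8, 7, 6, 2, -2, -4, -3, -3, -3, -3, -3, -4, -3, -2, -3, -3, -3, -2, -3, -2, -2, -3, -3]
w13 bar cols r200-230 [-4, -3, -3, -3, -3, -2, -3, -3, -2, -3, -3, -3, -2, -3, -3, -3, 1, 7, 8, 9, 10, 11, 10, 11, 12, 11, 12, 13, 12, 13, 13, 11, 11, 11, 10, 9, 9, 7, 0, -4, -3, -3, -2, -2, -3, -2, -2, -3, -2, -2, -2, -2, -3, -3, -3]
w13 bar cols r240-260 [-2, -3, -1, -2, -2, -2, -2, -2, -1, -1, -2, -2, -2, -2, -2, -1, 0, 5, 8, 9, 9, 11, 11, 11, 11, 11, 12, 13, 12, 12, 11, 11, 11, 10, 11, 9, 8, 3, -3, -4, -4, -3, -2, -3, -2, -2, -2, -2, -3, -3, -3, -5, -4, -4, -3]
```

```bash
python3 - <<'E'
from h import *
cx,cy,yaw=.5932,.0069,-.0285
c,s=np.cos(yaw),np.sin(yaw)
W=lambda x,y,z:np.array([cx+c*x-s*y,cy+s*x+c*y,z])
def prof(g,p,axis,span,K=KS,T=TS):
    t=np.arange(-span,span,.00025);px=np.float32([proj(K,T,W(*(np.array(p)+a*np.array(axis)))) for a in t])
    v=cv2.remap(g,px[:,:1].copy(),px[:,1:].copy(),cv2.INTER_CUBIC).ravel();d=np.diff(v);return t,d
def edge(f,pts,axis,span,sign):
    g=cv2.GaussianBlur(cv2.imread(f'pics/{f}.png',0),(3,3),0).astype(np.float32);o=[]
    for p in pts:
        t,d=prof(g,p,axis,span);d=d*sign;i=np.argmax(d);w=np.clip(d[max(0,i-8):i+9],0,None);o.append((t[max(0,i-8):i+9]*w).sum()/w.sum())
    return np.round(np.array(o)*1e3,1)
# +y edge and -y edge of the upper face, sampled along x, seated: z .075
for f in('scene0','s2','s4'):
    try: print(f,'+y',edge(f,[(x,.105,.075) for x in(-.04,-.02,0,.02,.04)],(0,1,0),.012,1),'-y',edge(f,[(x,-.105,.075) for x in(-.02,0,.02,.04)],(0,1,0),.012,-1))
    except Exception as e: print(f,e)
# tilted: th=12 tip at (65,.055): upper face points
for f,th,bx,bz in(('s12',12,-.106,.1016),('s12',10,-.107,.095),('s13',-6,-.112,.064)):
    r=np.radians(th)
    P=lambda l:(bx+l*np.cos(r)+.01*np.sin(r),bz-l*np.sin(r)+.01*np.cos(r))
    q=[P(l) for l in(.075,.095,.112,.13,.15)]
    print(f,th,'+y',edge(f,[(x,.105,z) for x,z in q],(0,1,0),.012,1),'-y',edge(f,[(x,-.105,z) for x,z in q],(0,1,0),.012,-1))
E
```

```text
scene0 +y [2.5 1.7 0.6 1.7 1.2] -y [-0.4  0.5 -0.2 -0.8]
s2 +y [2.5 1.7 0.6 1.6 1.1] -y [-0.4  0.5 -0.2 -0.8]
s4 +y [2.5 1.7 0.6 1.7 1.1] -y [-0.6 -0.9 -0.4 -0.7]
s12 12 +y [-0.5  0.3  0.6  1.   1.8] -y [ 0.5 -0.8 -1.1 -0.4  0.1]
s12 10 +y [0.8 1.  1.  1.4 2.3] -y [ 0.  -0.4  0.2 -0.1  0.4]
s13 -6 +y [-0.4  0.4  1.   2.4  1.8] -y [ 0.2 -0.5 -0.6 -0.7  0. ]
```

The bar has slid about 10 mm towards the fingertips, so I lowered along the wrong arc and the pins caught under the plate. I'll raise to 12° and re-lay it with that offset.

```bash
python3 steer.py '0 0 -.008 0;0 0 -.01 0;0 .002 -.01 0;0 .003 -.01 0;0 .001 -.005 0' |sed -n 2,4p
python3 steer.py '0 0 0 0;0 0 0 0;0 0 0 0' |sed -n 2,4p
python3 - <<'E'
from h import *
delta([.5932-.106,.0044+.0061,.1116],-.0285)
snap('wrist','w14');snap('scene','s14')
cx,cy,yaw=.5932,.0069,-.0285
c,s=np.cos(yaw),np.sin(yaw)
W=lambda x,y,z:np.array([cx+c*x-s*y,cy+s*x+c*y,z])
im=cv2.imread('pics/w14.png').astype(int);rg=im[:,:,2]-im[:,:,1];print(rg[200:230,265:298].mean(0).round().astype(int).tolist())
for f in('s4','s12','s13','s14'):
    g=cv2.GaussianBlur(cv2.imread(f'pics/{f}.png',0),(3,3),0)
    for y in(-.09,-.03,.03,.09):
        zs=np.arange(.035,.095,.0005);px=np.float32([proj(KS,TS,W(.065,y,z)) for z in zs]);v=cv2.remap(g,px[:,:1].copy(),px[:,1:].copy(),1).ravel().astype(float)
        print(f,y,'dark (<100) starts z',round(zs[np.argmax(v<95)],4),end='; ')
    print()
E
```

```text
position: [0.4867, 0.0107, 0.1121]
ee_rot: [-0.0, 0.717, 0.697, -0.0]
contact_force: [0.5, -0.0, -1.9]
position: [0.4869, 0.0107, 0.1109]
ee_rot: [-0.0, 0.717, 0.697, -0.0]
contact_force: [1.5, 0.5, -2.2]
t 25.72 tcp [0.4869 0.0107 0.1109] F [ 1.5  0.5 -2.2] w 0.009 move [-0.0001  0.0003 -0.0007] ('turn_toolz', np.float64(-0.0)) q6 -0.09
[-3, -3, -4, -3, -4, -3, -1, 6, 8, 9, 9, 9, 10, 10, 11, 12, 11, 11, 11, 11, 11, 12, 11, 11, 10, 10, 9, 7, 0, -3, -3, -3, -3]
s4 -0.09 dark (<100) starts z 0.056; s4 -0.03 dark (<100) starts z 0.056; s4 0.03 dark (<100) starts z 0.0565; s4 0.09 dark (<100) starts z 0.0565; 
s12 -0.09 dark (<100) starts z 0.054; s12 -0.03 dark (<100) starts z 0.054; s12 0.03 dark (<100) starts z 0.0545; s12 0.09 dark (<100) starts z 0.054; 
s13 -0.09 dark (<100) starts z 0.076; s13 -0.03 dark (<100) starts z 0.075; s13 0.03 dark (<100) starts z 0.0755; s13 0.09 dark (<100) starts z 0.078; 
s14 -0.09 dark (<100) starts z 0.0555; s14 -0.03 dark (<100) starts z 0.0555; s14 0.03 dark (<100) starts z 0.056; s14 0.09 dark (<100) starts z 0.056;
```

Now the +x edge reads 0.0556–0.056, matching the seated reference of 0.056, and yaw agrees. Lowering.

```bash
cat > em.py <<'E'
from h import *
import sys
f=sys.argv[1];snap('scene',f)
cx,cy,yaw=.5932,.0069,-.0285
c,s=np.cos(yaw),np.sin(yaw)
W=lambda x,y,z:np.array([cx+c*x-s*y,cy+s*x+c*y,z])
g=cv2.GaussianBlur(cv2.imread(f'pics/{f}.png',0),(3,3),0);zs=np.arange(.035,.095,.0005);o=[]
for y in(-.09,-.03,.03,.09):
    px=np.float32([proj(KS,TS,W(.065,y,z)) for z in zs]);v=cv2.remap(g,px[:,:1].copy(),px[:,1:].copy(),1).ravel();o.append(float(zs[np.argmax(v<95)].round(4)))
print(f,o);delta([cx-.112,.0108,.075],-.0285)
E
python3 steer.py '0 -.0015 .006 0;0 -.0012 .006 0;0 0 0 0;0 0 0 0' |sed -n 2,4p; python3 em.py s15
python3 steer.py '0 -.001 .006 0;0 -.001 .006 0;0 0 0 0;0 0 0 0' |sed -n 2,4p; python3 em.py s16
```

```text
position: [0.4841, 0.0107, 0.0987]
ee_rot: [-0.001, 0.717, 0.697, -0.0]
contact_force: [-0.3, -0.2, -0.2]
s15 [0.0565, 0.0565, 0.0565, 0.057]
t 26.2 tcp [0.4841 0.0107 0.099 ] F [ 0.3  0.1 -0.7] w 0.009 move [-0.     -0.0029  0.024 ] ('turn_toolz', np.float64(-0.001)) q6 -0.09
position: [0.4821, 0.0108, 0.0868]
ee_rot: [-0.0, 0.717, 0.697, -0.0]
contact_force: [1.0, -0.1, -0.3]
s16 [0.0565, 0.0565, 0.0565, 0.057]
t 26.58 tcp [0.4822 0.0108 0.087 ] F [-0.5  0.6 -0.7] w 0.0089 move [-0.     -0.0009  0.012 ] ('turn_toolz', np.float64(-0.0)) q6 -0.09
```

```bash
python3 steer.py '0 -.0006 .004 0;0 -.0004 .004 0;0 0 .001 0;0 0 0 0;0 0 0 0' |sed -n 2,4p; python3 em.py s17
python3 steer.py '0 0 .0015 0;0 0 0 0;0 0 0 0' |sed -n 2,4p; python3 em.py s18
```

```text
position: [0.4815, 0.0108, 0.0782]
ee_rot: [-0.0, 0.717, 0.697, -0.0]
contact_force: [-0.8, 0.2, -0.5]
s17 [0.0565, 0.0565, 0.0565, 0.057]
t 27.05 tcp [0.4815 0.0108 0.0783] F [-0.5  0.1 -1.9] w 0.0088 move [ 0.     -0.0003  0.0033] ('turn_toolz', np.float64(-0.001)) q6 -0.09
position: [0.4814, 0.0108, 0.0771]
ee_rot: [-0.0, 0.717, 0.697, 0.0]
contact_force: [-0.9, -0.8, 3.4]
s18 [0.0565, 0.0565, 0.0565, 0.057]
t 27.35 tcp [0.4814 0.0108 0.0771] F [-0.9  0.5  4.2] w 0.0089 move [ 0.     -0.0002  0.0021] ('turn_toolz', np.float64(-0.0)) q6 -0.09
```

```bash
python3 steer.py '0 0 .001 0;0 0 0 0;0 0 0 0' |sed -n 2,4p; python3 steer.py '0 0 .001 0;0 0 0 0;0 0 0 0' |sed -n 2,4p;  python3 em.py s19
```

```text
position: [0.4813, 0.0108, 0.0764]
ee_rot: [-0.0, 0.717, 0.697, -0.0]
contact_force: [-2.6, 0.8, 6.9]
position: [0.4811, 0.0108, 0.0754]
ee_rot: [-0.0, 0.717, 0.697, -0.0]
contact_force: [-2.8, 0.1, 7.0]
s19 [0.0595, 0.0595, 0.0595, 0.0595]
t 27.9 tcp [0.4812 0.0108 0.0754] F [-2.  -0.2  6.7] w 0.0092 move [0.     0.     0.0004] ('turn_toolz', np.float64(-0.0)) q6 -0.09
```

```bash
python3 steer.py '0 0 -.001 0;0 0 -.0005 0;0 0 0 0;0 0 0 0' |sed -n 2,4p;  python3 em.py s20
```

```text
position: [0.4814, 0.0108, 0.0768]
ee_rot: [-0.0, 0.717, 0.697, 0.0]
contact_force: [-1.7, 0.6, 5.7]
s20 [0.0575, 0.057, 0.057, 0.0575]
t 28.28 tcp [0.4814 0.0108 0.0768] F [-1.5 -0.5  4.9] w 0.0089 move [ 0.     -0.0002  0.0018] ('turn_toolz', np.float64(-0.0)) q6 -0.09
```

```bash
python3 steer.py '0 0 -.0006 0;0 0 0 0;0 0 0 0' |sed -n 2,4p;  python3 em.py s21
python3 steer.py '0 0 0 0;0 0 0 0;0 0 0 0;0 0 0 0' .024 |sed -n 2,5p;  python3 em.py s22
python3 steer.py '0 0 -.02 0;0 0 -.04 0;0 0 -.04 0;0 0 -.04 0;0 0 -.04 0' |sed -n 2,5p;python3 steer.py '0 0 -.04 0;0 0 -.03 0;0 0 0 0;0 0 0 0' .08 |sed -n 2,5p;  python3 em.py s23; python3 -c "
from h import *
snap('wrist','w23');snap('side','d23')"
```

```text
position: [0.4814, 0.0108, 0.077]
ee_rot: [-0.0, 0.717, 0.697, -0.0]
contact_force: [-1.3, -0.2, 4.1]
s21 [0.0565, 0.0565, 0.0565, 0.057]
t 28.58 tcp [0.4814 0.0108 0.077 ] F [-0.8  0.1  4.1] w 0.0091 move [ 0.     -0.0002  0.002 ] ('turn_toolz', np.float64(-0.0)) q6 -0.09
position: [0.4816, 0.0108, 0.0767]
ee_rot: [-0.0, 0.717, 0.697, 0.0]
contact_force: [-1.0, -0.2, 0.3]
width: 0.0239
s22 [0.0565, 0.0565, 0.0565, 0.057]
t 28.97 tcp [0.4816 0.0108 0.0768] F [0.3 0.8 0.1] w 0.024 move [ 0.     -0.0004  0.0018] ('turn_toolz', np.float64(-0.001)) q6 -0.09
position: [0.481, 0.0108, 0.2587]
ee_rot: [-0.0, 0.717, 0.697, 0.0]
contact_force: [0.3, 0.4, 0.5]
width: 0.0238
position: [0.4823, 0.0107, 0.3288]
ee_rot: [0.002, 0.717, 0.697, 0.002]
contact_force: [-0.2, 0.2, -0.3]
width: 0.0714
s23 [0.0565, 0.0565, 0.0565, 0.057]
t 29.77 tcp [0.4813 0.0108 0.3269] F [-0.9 -0.3 -0.8] w 0.0782 move [-0.     -0.0003  0.2519] ('turn_toolz', np.float64(-0.0)) q6 -0.09
```

Fz fell to 0 on release and the edge held its reference, so the plate is seated. Next, check its outline and find the jars by colour.

```bash
cat > jars.py <<'E'
from h import *
def jars(f,K,T,z=.0436):
    """blobs not blue inside the mat's convex hull; returns pixel contours"""
    im=cv2.imread(f'pics/{f}.png');hsv=cv2.cvtColor(im,cv2.COLOR_BGR2HSV)
    m=cv2.inRange(hsv,(100,90,25),(125,255,255));m=cv2.morphologyEx(m,cv2.MORPH_OPEN,np.ones((3,3)))
    n,l,st,ce=cv2.connectedComponentsWithStats(m);k=1+np.argmax(st[1:,4]);b=(l==k).astype(np.uint8)
    cs=cv2.findContours(b,0,2)[0];hull=cv2.convexHull(np.vstack(cs));H=np.zeros_like(b);cv2.fillPoly(H,[hull],1)
    j=((H>0)&(m==0)).astype(np.uint8);j=cv2.morphologyEx(j,cv2.MORPH_OPEN,np.ones((5,5)))
    out=[];n,l,st,ce=cv2.connectedComponentsWithStats(j)
    for i in range(1,n):
        if st[i,4]>40: out.append((ce[i].round(1),st[i].tolist()))
    return out,hull.reshape(-1,2)
if __name__=="__main__":
    for f,K,T in(('scene0',KS,TS),('s23',KS,TS),('side0',KD,TD),('d23',KD,TD)):
        o,h=jars(f,K,T)
        for c,s in o: print(f,c,s,onz(K,T,c,.022).round(3))
        print('  mat',h.min(0),h.max(0))
E
python3 jars.py
python3 - <<'E'
from h import *
cx,cy,yaw=.5932,.0069,-.0285
c,s=np.cos(yaw),np.sin(yaw)
W=lambda x,y,z:np.array([cx+c*x-s*y,cy+s*x+c*y,z])
def edge(f,pts,axis,span,sign):
    g=cv2.GaussianBlur(cv2.imread(f'pics/{f}.png',0),(3,3),0).astype(np.float32);o=[]
    for p in pts:
        t=np.arange(-span,span,.00025);px=np.float32([proj(KS,TS,W(*(np.array(p)+a*np.array(axis)))) for a in t]);v=cv2.remap(g,px[:,:1].copy(),px[:,1:].copy(),2).ravel();d=np.diff(v)*sign
        i=np.argmax(d);w=np.clip(d[max(0,i-8):i+9],0,None);o.append((t[max(0,i-8):max(0,i-8)+len(w)]*w).sum()/w.sum()*1e3)
    return np.round(o,1)
for f in('s4','s23'): print(f,'+y',edge(f,[(x,.105,.075) for x in(-.04,-.02,0,.02,.04)],(0,1,0),.012,1),'-y',edge(f,[(x,-.105,.075) for x in(-.02,0,.02,.04)],(0,1,0),.012,-1),'-x',edge(f,[(-.065,y,.075) for y in(-.09,-.07,.07,.09)],(1,0,0),.012,-1))
E
```

```text
scene0 [185.8 222.2] [176, 212, 20, 22, 364] [ 0.453 -0.235  0.022]
scene0 [145.8 224.6] [136, 217, 20, 17, 291] [ 0.434 -0.334  0.022]
scene0 [144.2 250.2] [134, 238, 22, 25, 440] [ 0.523 -0.343  0.022]
  mat [124 211] [206 275]
s23 [145.8 224.6] [136, 217, 20, 17, 293] [ 0.434 -0.334  0.022]
s23 [181.6 229.7] [172, 218, 20, 24, 399] [ 0.477 -0.248  0.022]
s23 [144.2 250.2] [134, 238, 22, 25, 441] [ 0.523 -0.343  0.022]
  mat [124 211] [206 275]
side0 [363.8 187.5] [357, 180, 16, 16, 205] [ 0.523 -0.337  0.022]
side0 [390.8 201.2] [383, 193, 17, 17, 231] [ 0.426 -0.329  0.022]
side0 [370.9 215.7] [362, 206, 19, 21, 315] [ 0.453 -0.237  0.022]
  mat [327 178] [406 237]
d23 [362.9 201.7] [353, 185, 21, 35, 550] [ 0.499 -0.277  0.022]
d23 [391.1 201.2] [384, 193, 16, 17, 225] [ 0.425 -0.329  0.022]
  mat [326 184] [406 237]
s4 +y [2.5 1.7 0.6 1.7 1.1] -y [-0.6 -0.9 -0.4 -0.7] -x [0.7 2.1 0.9 0.7]
s23 +y [2.5 1.7 0.6 1.8 2.7] -y [-0.5 -0.9 -0.3 -0.7] -x [0.6 2.1 0.9 0.6]
```

The plate outline matches the initial seated one to within 0.2 mm on most edges. Next, a closer look at the jars.

```bash
python3 steer.py '-.038 0 0 .12;0 0 0 .12;0 0 0 .12;0 0 0 .12;0 0 0 .12'>/dev/null;python3 steer.py '0 0 0 .12;0 0 0 .12;0 0 0 .12;0 0 0 .12;0 0 0 .12'>/dev/null;python3 steer.py '0 0 0 .12;0 0 0 .12;0 0 0 .12;0 0 0 0'|sed -n 2,3p
python3 -c "
from h import *
delta([.43,-.29,.30],-.0285+np.pi/2)"
```

```text
position: [0.4797, -0.0271, 0.3249]
ee_rot: [-0.0, 1.0, -0.01, -0.002]
t 31.03 tcp [ 0.4797 -0.0271  0.3249] F [-0.7 -0.2 -0.6] w 0.0803 move [-0.0443  0.2639  0.0249] ('turn_toolz', np.float64(0.008)) q6 1.39
```

```bash
python3 steer.py '-.006 .038 0 .008;-.006 .038 .005 0;-.006 .038 .005 0;-.006 .038 .005 0;-.006 .038 .005 0'>/dev/null;python3 steer.py '-.006 .038 .005 0;-.006 .036 0 0;0 0 0 0;0 0 0 0;0 0 0 0'|sed -n 2,3p
python3 - <<'E'
from h import *
from jars import jars
im,T=snap('wrist','w24');delta([.43,-.29,.30],-.0285+np.pi/2)
o,h=jars('w24',KW,T)
for c,s in o: print(c,s,onz(KW,T,c,.03).round(4))
print(h.min(0),h.max(0))
for p in ([.432,-.333,.0436],[.477,-.248,.0436],[.523,-.34,.0436]): print(proj(KW,T,p).round(0))
snap('scene','s24');print([ (c,onz(KS,TS,c,.022).round(3)) for c,s in jars('s24',KS,TS)[0]])
E
```

```text
position: [0.4314, -0.2895, 0.3008]
ee_rot: [-0.001, 1.0, -0.013, -0.001]
t 31.92 tcp [ 0.4317 -0.289   0.3012] F [ 0.3 -0.3  0.2] w 0.0802 move [-0.0016  0.001   0.0012] ('turn_toolz', np.float64(0.004)) q6 0.87
[326.5 105.1] [307, 86, 40, 39, 1245] [ 0.5229 -0.3447  0.03  ]
[250.3 145.4] [232, 127, 37, 38, 1102] [ 0.4773 -0.249   0.03  ]
[318.  184.7] [301, 166, 36, 38, 1086] [ 0.4242 -0.3354  0.03  ]
[209  48] [368 212]
[317. 181.]
[248. 147.]
[324. 105.]
[(array([145.8, 224.6]), array([ 0.434, -0.334,  0.022])), (array([181.5, 229.6]), array([ 0.477, -0.248,  0.022])), (array([144.2, 250.1]), array([ 0.522, -0.343,  0.022]))]
```

```bash
cat >> jars.py <<'E'
from scipy.optimize import least_squares
def fit(stat,K,T,c0,h=None):
    a=np.linspace(0,6.283,73);x,y,w,hh=stat[:4];ob=np.array([x,y,x+w-1,y+hh-1])
    def res(v):
        H=v[2] if h is None else h
        P=np.array([proj(K,T,(v[0]+.022*np.cos(t),v[1]+.022*np.sin(t),z)) for z in(.0016,.0016+H) for t in a])
        return np.r_[P.min(0)+.5-.5,P.max(0)-.5]-ob
    r=least_squares(res,[c0[0],c0[1]]+([.042] if h is None else []));return r.x.round(4),np.abs(r.fun).max().round(1)
def look(f):
    im,T=snap('wrist',f)
    for c,s in jars(f,KW,T)[0]: print(c,fit(s,KW,T,onz(KW,T,c,.03)),fit(s,KW,T,onz(KW,T,c,.03),.042))
E
python3 - <<'E'
from jars import *
T=np.load('pics/w24.npy')
for c,s in jars('w24',KW,T)[0]: print(c,fit(s,KW,T,onz(KW,T,c,.03)),fit(s,KW,T,onz(KW,T,c,.03),.042))
for c,s in jars('s24',KS,TS)[0]: print('s',fit(s,KS,TS,onz(KS,TS,c,.03)))
delta([.475,-.29,.26])
E
python3 steer.py '.04 0 .02 0;.01 0 .02 0;0 0 0 0;0 0 0 0' >/dev/null; python3 -c "
from jars import *
look('w25');delta([.477,-.2485,.1])"
```

```text
[326.5 105.1] (array([ 0.522 , -0.3454,  0.0357]), np.float64(0.3)) (array([ 0.5217, -0.3447]), np.float64(0.6))
[250.3 145.4] (array([ 0.4767, -0.2491,  0.0378]), np.float64(0.2)) (array([ 0.477 , -0.2494]), np.float64(0.4))
[318.  184.7] (array([ 0.4225, -0.3366,  0.0358]), np.float64(0.0)) (array([ 0.4234, -0.336 ]), np.float64(0.6))
s (array([ 0.4232, -0.3359,  0.017 ]), np.float64(0.4))
s (array([ 0.4765, -0.2474,  0.039 ]), np.float64(0.3))
s (array([ 0.5224, -0.342 ,  0.0393]), np.float64(0.1))
t 31.97 tcp [ 0.4319 -0.2887  0.3015] F [-0.3  0.  -1.1] w 0.0798 move [0.0432 0.0003 0.0415] q6 0.87
[330.3 147.7] (array([ 0.5219, -0.3447,  0.0364]), np.float64(0.3)) (array([ 0.5224, -0.3441]), np.float64(0.7))
[249.6 187.9] (array([ 0.4767, -0.2495,  0.037 ]), np.float64(0.3)) (array([ 0.4775, -0.25  ]), np.float64(0.8))
[320.6 228.1] (array([ 0.4216, -0.3352,  0.0431]), np.float64(0.2)) (array([ 0.4214, -0.3354]), np.float64(0.3))
t 32.35 tcp [ 0.4789 -0.29    0.2634] F [ 0.3 -0.6 -0.6] w 0.0799 move [-0.0027 -0.0414  0.1634] q6 0.93
```

```bash
python3 steer.py '-.002 -.04 .04 0;0 0 .04 0;0 0 .04 0;0 0 0 0;0 0 0 0'>/dev/null; python3 -c "
from h import *
delta([.477,-.2495,.042])"
```

```text
t 32.77 tcp [ 0.4773 -0.2611  0.154 ] F [0.5 0.1 0.7] w 0.0801 move [-0.0003 -0.0114  0.112 ] q6 0.97
```

```bash
python3 steer.py '0 -.0114 .02 0;0 0 .03 0;0 0 .03 0;0 0 .02 0;0 0 0 0'>/dev/null; python3 -c "
from h import *
delta([.477,-.2495,.042])"
```

```text
t 33.18 tcp [ 0.4785 -0.2506  0.0536] F [-0.1  0.9  0.6] w 0.0802 move [-0.0015 -0.0011  0.0116] q6 0.99
```

```bash
python3 steer.py '-.001 -.001 .007 0;0 0 .005 0;0 0 0 0;0 0 0 0'|sed -n 2,4p
python3 steer.py '0 0 0 0;0 0 0 0;0 0 0 0;0 0 0 0;0 0 0 0' 0 35|sed -n 2,6p
python3 steer.py '0 0 0 0;0 0 -.01 0;0 0 -.03 0;0 0 -.04 0;0 0 -.03 0'|sed -n 2,6p
python3 -c "
from h import *
cx,cy,yaw=.5932,.0069,-.0285
c,s=np.cos(yaw),np.sin(yaw)
for x in(.031,-.031):
  for y in(.04,-.04): print(x,y,(cx+c*x-s*y).round(4),(cy+s*x+c*y).round(4))
delta([cx+c*.031-s*.04,cy+s*.031+c*.04,.16],-.0285+np.pi/2)"
```

```text
position: [0.4786, -0.2501, 0.0432]
ee_rot: [0.001, 1.0, -0.013, 0.001]
contact_force: [0.4, -0.2, -0.3]
position: [0.478, -0.2497, 0.0426]
ee_rot: [0.0, 1.0, -0.013, 0.0]
contact_force: [-1.1, 0.4, 5.2]
width: 0.0429
gripper_force: 35.3
position: [0.4777, -0.2494, 0.154]
ee_rot: [0.0, 1.0, -0.013, 0.0]
contact_force: [0.6, -0.6, -0.8]
width: 0.0432
gripper_force: 36.0
0.031 0.04 0.6253 0.046
0.031 -0.04 0.623 -0.034
-0.031 0.04 0.5634 0.0478
-0.031 -0.04 0.5611 -0.0322
t 34.35 tcp [ 0.4777 -0.2494  0.154 ] F [ 0.6 -0.6 -0.8] w 0.0432 move [ 0.1398 -0.2992 -0.006 ] ('turn_toolz', np.float64(0.002)) q6 0.99
```

```bash
python3 steer.py '.014 -.03 0 0;.014 -.03 0 0;.014 -.03 0 0;.014 -.03 0 0;.014 -.03 0 0'>/dev/null;python3 steer.py '.014 -.03 0 0;.014 -.03 0 0;.014 -.03 0 0;.014 -.03 0 0;.014 -.03 0 0'>/dev/null
python3 steer.py '0 0 0 0;0 0 0 0'|sed -n 2,4p
python3 -c "
from h import *
delta([.6258,.046,.105],-.0285+np.pi/2)"
```

```text
position: [0.6256, 0.0485, 0.1516]
ee_rot: [0.0, 1.0, -0.012, -0.0]
contact_force: [-0.1, -0.1, -0.8]
t 35.35 tcp [0.6256 0.0485 0.1516] F [-0.1 -0.1 -0.8] w 0.0428 move [0.0003 0.0025 0.0466] ('turn_toolz', np.float64(0.005)) q6 1.56
```

```bash
python3 steer.py '0 .0025 .012 .005;0 0 .015 0;0 0 .01 0;0 0 .005 0;0 0 0 0'|sed -n 2,4p
python3 steer.py '0 0 .002 0;0 0 .002 0;0 0 0 0'|sed -n 2,4p; python3 steer.py '0 0 .001 0;0 0 0 0;0 0 0 0'|sed -n 2,4p
```

```text
position: [0.6254, 0.0437, 0.1097]
ee_rot: [-0.0, 1.0, -0.016, 0.0]
contact_force: [0.9, 1.8, -2.2]
position: [0.6252, 0.044, 0.1055]
ee_rot: [-0.0, 1.0, -0.016, -0.0]
contact_force: [0.5, 0.4, -1.3]
position: [0.6251, 0.0441, 0.1046]
ee_rot: [0.0, 1.0, -0.016, -0.0]
contact_force: [0.0, 0.5, -1.6]
```

```bash
python3 steer.py '.0005 -.0018 0 0;0 0 .001 0;0 0 0 0;0 0 0 0'|sed -n 2,4p; python3 steer.py '0 0 .001 0;0 0 0 0;0 0 0 0'|sed -n 2,4p; python3 steer.py '0 0 .001 0;0 0 0 0;0 0 0 0'|sed -n 2,4p
```

```text
position: [0.6257, 0.0461, 0.1037]
ee_rot: [0.0, 1.0, -0.015, -0.0]
contact_force: [-0.7, -0.4, -0.7]
position: [0.6259, 0.0461, 0.1027]
ee_rot: [-0.0, 1.0, -0.016, -0.0]
contact_force: [-0.1, 0.2, -0.9]
position: [0.6261, 0.0461, 0.1019]
ee_rot: [-0.0, 1.0, -0.016, 0.0]
contact_force: [0.2, -0.2, -0.7]
```

```bash
python3 steer.py '0 0 .001 0;0 0 0 0;0 0 0 0'|sed -n 2,4p; python3 steer.py '0 0 .001 0;0 0 0 0;0 0 0 0'|sed -n 2,4p
```

```text
position: [0.626, 0.0461, 0.1016]
ee_rot: [0.0, 1.0, -0.016, 0.0]
contact_force: [-1.5, 0.2, 4.8]
position: [0.6259, 0.0461, 0.1015]
ee_rot: [0.0, 1.0, -0.016, 0.0]
contact_force: [-3.7, -0.7, 8.6]
```

```bash
python3 steer.py '0 0 -.001 0;0 0 0 0;0 0 0 0;0 0 0 0' .058|sed -n 2,5p; python3 steer.py '0 0 -.01 0;0 0 -.04 0;0 0 -.04 0;0 0 -.04 0;0 0 -.04 0' |sed -n 2,3p
python3 -c "
from h import *
snap('wrist','w26');snap('scene','s26')
delta([.522,-.3445,.24],-.0285+np.pi/2)"
```

```text
position: [0.6259, 0.0461, 0.1005]
ee_rot: [-0.0, 1.0, -0.016, -0.0]
contact_force: [0.5, -0.4, 0.4]
width: 0.058
position: [0.6257, 0.0461, 0.2732]
ee_rot: [-0.0, 1.0, -0.016, 0.0]
t 38.45 tcp [0.6297 0.046  0.2798] F [0.8 0.8 0.4] w 0.0583 move [-0.0961  0.3937  0.0383] ('turn_toolz', np.float64(-0.003)) q6 1.56
```

```bash
python3 steer.py '-.0096 .0385 .003 0;-.0096 .0385 .003 0;-.0096 .0385 .003 0;-.0096 .0385 .003 0;-.0096 .0385 .003 0' .075 >/dev/null; python3 steer.py '-.0096 .0385 .003 0;-.0096 .0385 .003 0;-.0096 .0385 .003 0;-.0096 .0385 .003 0;-.0096 .0385 .003 0'>/dev/null; python3 steer.py '0 0 0 0;0 0 0 0;0 0 0 0'|sed -n 2,3p
python3 -c "
from jars import *
delta([.522,-.3445,.042],-.0285+np.pi/2);look('w27')"
```

```text
position: [0.5178, -0.3355, 0.2406]
ee_rot: [-0.001, 1.0, -0.016, -0.0]
t 39.53 tcp [ 0.5178 -0.3355  0.2406] F [-0.3  0.4  0.7] w 0.0749 move [0.0045 0.0091 0.1986] ('turn_toolz', np.float64(-0.004)) q6 0.91
[290.7 186.2] (array([ 0.5218, -0.3445,  0.0378]), np.float64(0.1)) (array([ 0.5225, -0.3444]), np.float64(0.6))
[285.4 264.5] (array([ 0.4215, -0.3356,  0.0347]), np.float64(0.5)) (array([ 0.4238, -0.3356]), np.float64(1.5))
[195.9 273.3] (array([ 0.4006, -0.2146, -0.    ]), np.float64(9.4)) (array([ 0.4147, -0.2247]), np.float64(17.7))
```

```bash
python3 steer.py '.0045 .009 .03 0;0 0 .036 0;0 0 .036 0;0 0 .036 0;0 0 .03 0'>/dev/null; python3 steer.py '0 0 .02 0;0 0 0 0;0 0 0 0'|sed -n 2,3p
python3 -c "
from h import *
delta([.522,-.3445,.042])"
```

```text
position: [0.5225, -0.3431, 0.0523]
ee_rot: [-0.001, 1.0, -0.015, -0.001]
t 40.25 tcp [ 0.5225 -0.3431  0.0523] F [-0.2 -0.3  0.1] w 0.0752 move [-0.0005  0.0015  0.0103] q6 0.91
```

```bash
python3 steer.py '0 .001 .006 0;0 0 .004 0;0 0 0 0;0 0 0 0'|sed -n 2,4p
python3 steer.py '0 0 0 0;0 0 0 0;0 0 0 0;0 0 0 0;0 0 0 0' 0 35|sed -n 2,6p
python3 steer.py '0 0 0 0;0 0 -.01 0;0 0 -.03 0;0 0 -.04 0;0 0 -.04 0'|sed -n 2,6p
python3 steer.py '0 0 0 0;0 0 0 0'>/dev/null
python3 -c "
from h import *
delta([.623,-.034,.155],-.0285+np.pi/2)"
```

```text
position: [0.5226, -0.3461, 0.0437]
ee_rot: [0.0, 1.0, -0.016, 0.001]
contact_force: [-0.4, 0.0, 0.3]
position: [0.5225, -0.3462, 0.0436]
ee_rot: [0.0, 1.0, -0.016, 0.001]
contact_force: [-0.6, 0.2, 5.6]
width: 0.0426
gripper_force: 36.0
position: [0.5211, -0.345, 0.1629]
ee_rot: [-0.001, 1.0, -0.016, -0.002]
contact_force: [1.2, -0.6, -1.5]
width: 0.0427
gripper_force: 35.9
t 41.58 tcp [ 0.5234 -0.3468  0.166 ] F [ 0.3  0.  -2.4] w 0.0429 move [ 0.0897 -0.3158  0.0103] ('turn_toolz', np.float64(-0.003)) q6 0.91
```

```bash
python3 steer.py '.009 -.0315 0 0;.009 -.0315 0 0;.009 -.0315 0 0;.009 -.0315 0 0;.009 -.0315 0 0'>/dev/null;python3 steer.py '.009 -.0315 0 0;.009 -.0315 0 0;.009 -.0315 0 0;.009 -.0315 0 0;.009 -.0315 0 0'>/dev/null
python3 steer.py '0 0 0 0;0 0 0 0;0 0 0 0'|sed -n 2,4p
python3 steer.py '0 0 0 0;0 0 0 0;0 0 0 0'|sed -n 2,4p
python3 -c "
from h import *
delta([.623,-.034,.103],-.0285+np.pi/2)"
```

```text
position: [0.6208, -0.0338, 0.1612]
ee_rot: [0.0, 1.0, -0.015, -0.002]
contact_force: [-0.5, 0.4, -0.7]
position: [0.6216, -0.035, 0.1626]
ee_rot: [0.0, 1.0, -0.016, -0.0]
contact_force: [-0.5, 0.5, -0.8]
t 42.92 tcp [ 0.6216 -0.035   0.1626] F [-0.5  0.5 -0.8] w 0.0428 move [ 0.0014 -0.0011  0.0596] ('turn_toolz', np.float64(-0.004)) q6 1.44
```

```bash
python3 steer.py '.0014 -.0011 .015 0;0 0 .02 0;0 0 .01 0;0 0 0 0;0 0 0 0'|sed -n 2,4p
python3 steer.py '0 0 .005 0;0 0 .003 0;0 0 0 0;0 0 0 0'|sed -n 2,4p;python3 steer.py '0 0 .002 0;0 0 .001 0;0 0 0 0;0 0 0 0'|sed -n 2,4p
```

```text
position: [0.623, -0.0332, 0.1174]
ee_rot: [-0.0, 1.0, -0.016, -0.001]
contact_force: [0.2, -0.8, -1.5]
position: [0.6236, -0.0327, 0.1102]
ee_rot: [-0.0, 1.0, -0.016, 0.0]
contact_force: [0.7, 0.4, -1.5]
position: [0.6234, -0.0327, 0.1068]
ee_rot: [-0.0, 1.0, -0.016, -0.0]
contact_force: [-0.4, 0.8, -1.2]
```

```bash
python3 steer.py '0 .0012 .001 0;0 0 .001 0;0 0 0 0;0 0 0 0'|sed -n 2,4p;python3 steer.py '0 0 .001 0;0 0 0 0;0 0 0 0'|sed -n 2,4p;python3 steer.py '0 0 .001 0;0 0 0 0;0 0 0 0'|sed -n 2,4p
```

```text
position: [0.6233, -0.034, 0.1047]
ee_rot: [-0.0, 1.0, -0.016, -0.0]
contact_force: [0.2, 1.1, -1.1]
position: [0.6234, -0.0339, 0.1038]
ee_rot: [-0.0, 1.0, -0.016, -0.0]
contact_force: [-0.4, 0.5, -1.0]
position: [0.6235, -0.034, 0.103]
ee_rot: [-0.0, 1.0, -0.016, 0.0]
contact_force: [-0.1, 0.6, -1.2]
```

```bash
python3 steer.py '0 0 .001 0;0 0 0 0;0 0 0 0'|sed -n 2,4p
python3 steer.py '0 0 0 0;0 0 0 0;0 0 0 0;0 0 0 0' .058|sed -n 2,5p; python3 steer.py '0 0 -.01 0;0 0 -.04 0;0 0 -.04 0;0 0 -.04 0;0 0 -.02 0' |sed -n 2,3p;  python3 steer.py '0 0 0 0;0 0 0 0' >/dev/null
python3 -c "
from h import *
snap('scene','s28')
delta([.422,-.3355,.24],-.0285+np.pi/2)"
```

```text
position: [0.6235, -0.034, 0.103]
ee_rot: [0.0, 1.0, -0.016, 0.0]
contact_force: [-1.4, 0.6, 5.6]
position: [0.6233, -0.034, 0.1016]
ee_rot: [-0.0, 1.0, -0.016, -0.0]
contact_force: [-0.6, -0.2, 0.5]
width: 0.0578
position: [0.6253, -0.0342, 0.2582]
ee_rot: [0.001, 1.0, -0.016, 0.004]
t 46.05 tcp [ 0.623  -0.0339  0.2521] F [-0.2  0.2  0.1] w 0.0577 move [-0.1916  0.3077  0.0121] ('turn_toolz', np.float64(-0.003)) q6 1.44
```

```bash
python3 steer.py '-.0192 .0308 .0012 0;-.0192 .0308 .0012 0;-.0192 .0308 .0012 0;-.0192 .0308 .0012 0;-.0192 .0308 .0012 0' .075 >/dev/null; python3 steer.py '-.0192 .0308 .0012 0;-.0192 .0308 .0012 0;-.0192 .0308 .0012 0;-.0192 .0308 .0012 0;-.0192 .0308 .0012 0'>/dev/null; python3 steer.py '0 0 0 0;0 0 0 0;0 0 0 0'|sed -n 2,3p
python3 -c "
from jars import *
delta([.422,-.3355,.042],-.0285+np.pi/2);look('w29')"
```

```text
position: [0.4213, -0.335, 0.2383]
ee_rot: [-0.002, 1.0, -0.016, -0.001]
t 47.13 tcp [ 0.4213 -0.335   0.2383] F [ 1.2  0.7 -0.1] w 0.0753 move [0.0011 0.0011 0.1963] ('turn_toolz', np.float64(-0.004)) q6 0.8
[283.6 188.7] (array([ 0.4229, -0.3354,  0.038 ]), np.float64(0.5)) (array([ 0.4235, -0.3354]), np.float64(0.8))
```

```bash
python3 steer.py '.0018 .0005 .03 0;0 0 .036 0;0 0 .036 0;0 0 .036 0;0 0 .03 0'>/dev/null; python3 steer.py '0 0 .018 0;0 0 0 0;0 0 0 0'|sed -n 2,3p
python3 -c "
from h import *
delta([.423,-.3355,.0425])"
```

```text
position: [0.4239, -0.3348, 0.053]
ee_rot: [-0.001, 1.0, -0.015, -0.001]
t 47.85 tcp [ 0.4239 -0.3348  0.053 ] F [-0.1 -1.1  1. ] w 0.0751 move [-0.0009  0.0008  0.0105] q6 0.8
```

```bash
python3 steer.py '-.0005 0 .006 0;0 0 .004 0;0 0 0 0;0 0 0 0'|sed -n 2,4p
python3 steer.py '0 0 0 0;0 0 0 0;0 0 0 0;0 0 0 0;0 0 0 0' 0 35|sed -n 2,6p
python3 steer.py '0 0 0 0;0 0 -.01 0;0 0 -.03 0;0 0 -.04 0;0 0 -.04 0'|sed -n 2,6p
python3 steer.py '0 0 0 0;0 0 0 0'>/dev/null
python3 -c "
from h import *
delta([.5611,-.0322,.155],-.0285+np.pi/2)"
```

```text
position: [0.4235, -0.3366, 0.0446]
ee_rot: [0.0, 1.0, -0.016, 0.001]
contact_force: [-0.2, 0.2, 0.0]
position: [0.4234, -0.3366, 0.0445]
ee_rot: [0.0, 1.0, -0.016, 0.0]
contact_force: [-0.4, 0.7, 5.5]
width: 0.043
gripper_force: 35.5
position: [0.4223, -0.3355, 0.1644]
ee_rot: [-0.001, 1.0, -0.016, -0.001]
contact_force: [1.2, -0.2, -1.1]
width: 0.0428
gripper_force: 36.0
t 49.18 tcp [ 0.4243 -0.3375  0.1666] F [ 0.6  0.8 -1.4] w 0.0426 move [ 0.1272 -0.3095  0.0109] ('turn_toolz', np.float64(-0.003)) q6 0.8
```

```bash
python3 steer.py '.0127 -.0309 0 0;.0127 -.0309 0 0;.0127 -.0309 0 0;.0127 -.0309 0 0;.0127 -.0309 0 0'>/dev/null;python3 steer.py '.0127 -.0309 0 0;.0127 -.0309 0 0;.0127 -.0309 0 0;.0127 -.0309 0 0;.0127 -.0309 0 0'>/dev/null
python3 steer.py '0 0 0 0;0 0 0 0;0 0 0 0;0 0 0 0;0 0 0 0'|sed -n 2,4p
python3 -c "
from h import *
delta([.5611,-.0322,.104],-.0285+np.pi/2)"
```

```text
position: [0.5589, -0.0326, 0.1633]
ee_rot: [0.0, 1.0, -0.016, -0.001]
contact_force: [-0.1, -0.1, -0.6]
t 50.43 tcp [ 0.5589 -0.0326  0.1633] F [-0.1 -0.1 -0.6] w 0.0431 move [ 0.0022 -0.0004  0.0593] ('turn_toolz', np.float64(-0.004)) q6 1.42
```

```bash
python3 steer.py '.002 0 .015 0;0 0 .02 0;0 0 .01 0;0 0 0 0;0 0 0 0'|sed -n 2,4p
python3 steer.py '0 0 .004 0;0 0 .002 0;0 0 0 0;0 0 0 0'|sed -n 2,4p;python3 steer.py '0 0 .002 0;0 0 .001 0;0 0 0 0;0 0 0 0'|sed -n 2,4p
```

```text
position: [0.5612, -0.0321, 0.1185]
ee_rot: [-0.0, 1.0, -0.016, -0.001]
contact_force: [-0.2, -0.1, -1.5]
position: [0.562, -0.0316, 0.1132]
ee_rot: [0.0, 1.0, -0.016, 0.0]
contact_force: [0.6, -0.1, -0.8]
position: [0.5617, -0.0314, 0.1098]
ee_rot: [-0.0, 1.0, -0.016, -0.0]
contact_force: [-0.6, -0.3, -1.1]
```

```bash
python3 steer.py '-.0005 .0007 .002 0;0 0 .002 0;0 0 0 0;0 0 0 0'|sed -n 2,4p;python3 steer.py '0 0 .001 0;0 0 0 0;0 0 0 0'|sed -n 2,4p;python3 steer.py '0 0 .0008 0;0 0 0 0;0 0 0 0'|sed -n 2,4p
```

```text
position: [0.561, -0.0322, 0.1056]
ee_rot: [-0.0, 1.0, -0.016, -0.0]
contact_force: [0.2, 0.4, -0.1]
position: [0.5612, -0.0322, 0.1048]
ee_rot: [-0.0, 1.0, -0.016, -0.0]
contact_force: [0.1, -0.2, -1.5]
position: [0.5612, -0.0322, 0.104]
ee_rot: [-0.0, 1.0, -0.016, 0.0]
contact_force: [0.9, -0.0, -1.6]
```

```bash
python3 steer.py '0 0 .0012 0;0 0 0 0;0 0 0 0'|sed -n 2,4p
python3 steer.py '0 0 0 0;0 0 0 0;0 0 0 0;0 0 0 0' .058|sed -n 2,5p; python3 steer.py '0 0 -.01 0;0 0 -.04 0;0 0 -.04 0;0 0 -.04 0;0 0 -.04 0' |sed -n 2,3p;  python3 steer.py '-.04 0 -.03 0;-.04 0 -.03 0;-.04 0 -.03 0;-.04 0 0 0;0 0 0 0' |sed -n 2,3p
python3 - <<'E'
from jars import *
snap('wrist','w30');snap('scene','s30');snap('side','d30')
# jars in wells: expected silhouettes vs brightness in scene; compare jar blobs with s23 (empty plate)
a=cv2.imread('pics/s23.png',0).astype(int);b=cv2.imread('pics/s30.png',0).astype(int)
m=((abs(b-a)>35)).astype(np.uint8);m[:185]=0;m[275:]=0;m[:,:225]=0;m[:,365:]=0;m=cv2.morphologyEx(m,cv2.MORPH_OPEN,np.ones((3,3)))
n,l,st,ce=cv2.connectedComponentsWithStats(m)
for i in range(1,n):
    if st[i,4]>25: print('new blob',ce[i].round(1),st[i].tolist())
t=np.linspace(0,6.28,60)
for p in([.6253,.046],[.623,-.034],[.5611,-.0322]):
    P=np.array([proj(KS,TS,(p[0]+.022*np.cos(k),p[1]+.022*np.sin(k),z)) for z in(.075,.103) for k in t]);print('expect',P.min(0).round(1),P.max(0).round(1))
print('kettle/bystander change vs s8:')
c=cv2.imread('pics/s8.png',0).astype(int);d=(abs(b-c)>40)
print('kettle+trivet',d[170:235,355:425].sum(),'soap',d[215:295,385:425].sum(),'mug',d[280:335,185:245].sum(),'spatula',d[290:335,250:380].sum(), 'mat jars',jars('s30',KS,TS)[0])
E
python3 em.py s31
```

```text
position: [0.5612, -0.0322, 0.1039]
ee_rot: [0.0, 1.0, -0.016, 0.0]
contact_force: [-1.3, -0.2, 4.9]
position: [0.5613, -0.0322, 0.1027]
ee_rot: [-0.0, 1.0, -0.016, 0.0]
contact_force: [-0.4, 0.7, -0.2]
width: 0.0578
position: [0.5608, -0.0321, 0.2754]
ee_rot: [-0.0, 1.0, -0.016, 0.0]
position: [0.4146, -0.0269, 0.3504]
ee_rot: [0.0, 1.0, -0.016, -0.0]
new blob [276.1 228.5] [264, 211, 25, 36, 581]
new blob [311.3 229.3] [301, 218, 20, 23, 353]
expect [301.5 217.8] [320.6 239.8]
expect [267.5 223.7] [287.  245.9]
expect [262.3 206. ] [281.2 227.3]
kettle/bystander change vs s8:
kettle+trivet 0 soap 0 mug 0 spatula 0 mat jars []
s31 [0.0575, 0.058, 0.058, 0.0575]
t 53.97 tcp [ 0.4218 -0.028   0.3482] F [-0.1  0.5 -0.5] w 0.058 move [ 0.0578 -0.0406  0.2732] ('turn_toolz', np.float64(1.568)) q6 1.37
```

```bash
python3 - <<'E'
from h import *
cx,cy,yaw=.5932,.0069,-.0285
c,s=np.cos(yaw),np.sin(yaw)
W=lambda x,y,z:np.array([cx+c*x-s*y,cy+s*x+c*y,z])
def edge(f,pts,axis,span,sign):
    g=cv2.GaussianBlur(cv2.imread(f'pics/{f}.png',0),(3,3),0).astype(np.float32);o=[]
    for p in pts:
        t=np.arange(-span,span,.00025);px=np.float32([proj(KS,TS,W(*(np.array(p)+a*np.array(axis)))) for a in t]);v=cv2.remap(g,px[:,:1].copy(),px[:,1:].copy(),2).ravel();d=np.diff(v)*sign
        i=np.argmax(d);w=np.clip(d[max(0,i-8):i+9],0,None);o.append((t[max(0,i-8):max(0,i-8)+len(w)]*w).sum()/w.sum()*1e3)
    return np.round(o,1)
for f in('s23','s26','s28','s30'):
    print(f,'+y',edge(f,[(x,.105,.075) for x in(-.04,-.02,0,.02,.04)],(0,1,0),.012,1),'-y',edge(f,[(x,-.105,.075) for x in(-.02,0,.02,.04)],(0,1,0),.012,-1),'-x',edge(f,[(-.065,y,.075) for y in(-.09,-.07,.07,.09)],(1,0,0),.012,-1))
    g=cv2.GaussianBlur(cv2.imread(f'pics/{f}.png',0),(3,3),0);zs=np.arange(.045,.085,.003)
    for y in(-.09,.09): print('   +x face',y,[int(g[tuple(np.round(proj(KS,TS,W(.065,y,z))[::-1]).astype(int))]) for z in zs], '-x bottom dark z',end=' ')
    print()
# side camera: -x face bottom edge & +y face, before/after
for f in('d23','d30'):
    g=cv2.GaussianBlur(cv2.imread(f'pics/{f}.png',0),(3,3),0);zs=np.arange(.045,.095,.003)
    for y in(-.06,.0,.06): print(f,y,[int(g[tuple(np.round(proj(KD,TD,W(-.065,y,z))[::-1]).astype(int))]) for z in zs])
E
```

```text
s23 +y [2.5 1.7 0.6 1.8 2.7] -y [-0.5 -0.9 -0.3 -0.7] -x [0.6 2.1 0.9 0.6]
   +x face -0.09 [171, 164, 164, 141, 90, 62, 57, 58, 59, 66, 77, 77, 84, 85] -x bottom dark z    +x face 0.09 [162, 161, 141, 141, 99, 66, 57, 59, 61, 66, 77, 77, 83, 84] -x bottom dark z 
s26 +y [0.9 1.4 0.4 1.5 1. ] -y [-0.5 -1.2 -0.6 -1.6] -x [ 0.4 -1.3  0.8  0.5]
   +x face -0.09 [176, 173, 173, 159, 111, 70, 58, 60, 61, 67, 78, 78, 85, 87] -x bottom dark z    +x face 0.09 [166, 168, 153, 153, 111, 70, 59, 61, 63, 66, 76, 76, 85, 87] -x bottom dark z 
s28 +y [0.9 0.3 0.4 1.5 1. ] -y [-0.9 -1.2 -0.6 -1.6] -x [ 0.4 -1.4  0.8  0.5]
   +x face -0.09 [176, 173, 173, 159, 110, 69, 58, 60, 61, 67, 78, 78, 85, 87] -x bottom dark z    +x face 0.09 [165, 168, 153, 153, 111, 71, 59, 60, 61, 65, 76, 76, 84, 86] -x bottom dark z 
s30 +y [0.9 1.4 0.4 1.5 1. ] -y [-0.8 -1.2 -0.6 -1.7] -x [ 0.5 -1.3  0.8  0.5]
   +x face -0.09 [171, 169, 169, 154, 107, 67, 55, 57, 58, 64, 75, 75, 83, 84] -x bottom dark z    +x face 0.09 [161, 163, 149, 149, 108, 68, 57, 58, 60, 63, 73, 73, 81, 84] -x bottom dark z 
d23 -0.06 [142, 131, 131, 120, 114, 134, 131, 119, 119, 97, 79, 79, 71, 72, 68, 71, 75]
d23 0.0 [154, 154, 143, 127, 127, 106, 86, 86, 72, 75, 75, 69, 68, 68, 71, 75, 75]
d23 0.06 [139, 139, 129, 129, 126, 126, 126, 118, 100, 100, 81, 70, 70, 69, 69, 72, 75]
d30 -0.06 [126, 114, 114, 104, 99, 123, 123, 113, 113, 93, 77, 77, 72, 73, 69, 72, 76]
d30 0.0 [142, 142, 128, 112, 112, 94, 79, 79, 69, 70, 70, 66, 68, 68, 72, 75, 75]
d30 0.06 [137, 137, 128, 128, 121, 116, 116, 108, 94, 94, 80, 71, 71, 69, 69, 72, 74]
```

```bash
python3 - <<'E'
from h import *
t=np.linspace(0,6.28,60)
J=([.6253,.046],[.623,-.034],[.5611,-.0322])
for f,e,K,T in(('s30','s23',KS,TS),('d30','d23',KD,TD)):
    b=cv2.imread(f'pics/{f}.png').astype(int);a=cv2.imread(f'pics/{e}.png').astype(int)
    for p in J:
        P=np.array([proj(K,T,(p[0]+.022*np.cos(k),p[1]+.022*np.sin(k),z)) for z in(.075,.103) for k in t]);x0,y0=P.min(0).astype(int)-4;x1,y1=P.max(0).astype(int)+5
        print(f,p,P.min(0).round(),P.max(0).round());
        for y in range(y0,y1,3): print('  ',y,b[y,x0:x1:2].mean(1).astype(int).tolist())
E
```

```text
s30 [0.6253, 0.046] [301. 218.] [321. 240.]
   213 [61, 66, 73, 77, 79, 63, 54, 52, 49, 76, 83, 83, 85, 83]
   216 [76, 76, 77, 86, 86, 86, 71, 62, 55, 58, 85, 83, 83, 85]
   219 [79, 76, 83, 81, 113, 144, 156, 156, 155, 148, 108, 82, 72, 59]
   222 [85, 80, 79, 135, 152, 152, 151, 152, 153, 154, 152, 140, 86, 60]
   225 [85, 85, 76, 150, 152, 151, 153, 155, 155, 154, 154, 155, 90, 84]
   228 [56, 57, 54, 103, 148, 152, 151, 151, 151, 151, 151, 129, 88, 81]
   231 [59, 58, 44, 128, 104, 95, 104, 110, 116, 104, 121, 172, 62, 75]
   234 [58, 60, 40, 132, 139, 154, 132, 133, 147, 167, 166, 162, 62, 73]
   237 [61, 57, 57, 119, 134, 136, 136, 142, 149, 151, 156, 159, 67, 76]
   240 [77, 75, 83, 84, 86, 122, 126, 133, 138, 138, 101, 75, 75, 76]
   243 [78, 76, 83, 85, 83, 83, 83, 77, 78, 72, 66, 57, 58, 59]
s30 [0.623, -0.034] [267. 224.] [287. 246.]
   219 [60, 113, 92, 119, 139, 141, 124, 113, 125, 168, 56, 78, 76, 77]
   222 [39, 135, 143, 127, 122, 136, 164, 183, 164, 163, 63, 76, 77, 77]
   225 [53, 129, 135, 138, 137, 143, 144, 151, 151, 131, 94, 75, 76, 79]
   228 [84, 83, 88, 111,
[... 2790 characters left out ...]
30 [0.5611, -0.0322] [300. 221.] [317. 240.]
   216 [132, 78, 66, 79, 80, 70, 68, 75, 82, 95, 115, 127, 131]
   219 [122, 68, 59, 69, 78, 81, 79, 76, 81, 82, 80, 82, 99]
   222 [98, 65, 61, 95, 132, 144, 145, 140, 132, 106, 83, 79, 79]
   225 [105, 66, 89, 138, 149, 149, 149, 149, 151, 148, 111, 71, 78]
   228 [87, 77, 94, 141, 151, 150, 151, 150, 148, 147, 122, 64, 67]
   231 [76, 73, 98, 128, 136, 144, 146, 145, 143, 124, 90, 59, 63]
   234 [73, 73, 111, 158, 157, 138, 129, 116, 117, 122, 83, 63, 77]
   237 [72, 74, 92, 139, 161, 166, 160, 148, 133, 111, 77, 77, 71]
   240 [73, 74, 74, 79, 103, 122, 135, 124, 104, 85, 76, 65, 69]
   243 [77, 76, 77, 77, 79, 79, 80, 79, 79, 75, 63, 86, 132]
```

All three jars show level lids at the expected heights and places. The kettle and bystanders are unchanged, and the arm is clear.

```bash
python3 -c "
from rig import manip
print(manip.sign_off())"
```

```text
the job is handed in; nothing more can be done
None
```

The job is handed in at about 54 s of the 210 s allowed: kettle on the trivet, plate turned wells-up and seated on its pins (on the second try, as the first caught on the pins and was re-laid), and all three jars upright in their own wells; soap, mug and spatula show no movement in the final scene image.

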